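# Tip the sample bottles into the wash tray

### The job

Push the white wash tray up square against the two rubber bumpers in front of the bench tip cart, centred between the yellow lines, then lift the cart's handle until the cart is tipped fully forward over its wheel and both bottles have rolled out into the tray. Let go and leave the cart standing tipped by itself for at least two seconds to drip, then take hold again and lower it back onto its legs. Guide the cart gently in both directions without letting it slam, and do not touch the bottles or disturb the beaker, tip box and jar.

Things in the scene. Friction and masses are not known exactly. Their poses are not given: they have to be found in the camera images.
- cart_stand: Fixed stand of the bench tip cart, a small barrow with one black wheel (yellow hub) and a blue hopper. Origin on the bench under the wheel axle (axle 60 mm up); +x points forward, the way it tips, z up, y along the axle; the handle is at -x. Parked, the hopper spans x -103 to +91 mm, y +-71 mm, up to 185 mm high at the rear and 205 mm at the front; its front end is open.
- cart (a joint): Tipping angle of the cart about the wheel axle (rad): 0 = down on its legs, 0.7 = fully forward on its stop. Hopper and handle weigh 0.8 kg; 1 to 3 N at the handle lift it. It balances somewhere between 0.25 and 0.45: below that it falls back on its legs, above it falls forward and stands tipped by itself. It swings freely and slams if let go halfway.
- cart_handle (a point): Centre of the handle, a black round bar along the axle's direction, 18 mm thick, 128 mm long, its ends on two steel arms. In the cart_stand frame, at tipping angle q: x = -0.220 cos q + 0.085 sin q, y = 0, z = 0.060 + 0.220 sin q + 0.085 cos q (m). The round bar may turn between the fingers. 108 mm lie free between bar and hopper.
- tray_place (a point): Where the tray's centre point belongs: on the bench, 173 mm ahead of the axle, axes as cart_stand. The tray's back wall then touches two black rubber bumpers (28 mm high, 45 mm either side of the middle, front faces 83 mm ahead of the axle); two yellow lines on the bench, 101 mm either side, flank it.
- tray_center (a point): White open wash tray, loose, about 0.45 kg, 180 mm along its x by 190 mm along its y; the point is the centre of its underside. Floor and walls 6 mm thick: back wall (-x, goes to the bumpers) 30 mm high, sides 45 mm, front wall (+x) 60 mm. It slides on the bench and starts 10 to 17 cm ahead of its place, turned a little.
- tray_grip (a point): Green grip block on the middle of the tray's front wall, 14 mm thick (tray x), 64 mm wide (tray y), top 78 mm above the bench; the point is at its middle, 87 mm from the tray's centre along its +x and 62 mm above the bench. Can be pinched from above across its 14 mm; axes as the tray's.
- bottle_a_center (a point): Closed sample bottle, orange cap and band, 48 mm diameter, 110 mm long, about 0.12 kg, lying across the hopper at its rear; the point is its centre, y along the bottle.
- bottle_b_center (a point): Closed sample bottle, blue cap and band, same size, lying in the hopper in front of the other; the point is its centre, y along the bottle. Both roll out forward as the cart tips.
- beaker: Bystander: clear plastic beaker, 84 mm wide, 110 mm high, standing; origin at the centre of its underside.
- tip_box: Bystander: blue box with grey lid, 87 x 122 x 72 mm; origin at the centre of its underside.
- jar: Bystander: amber jar with white cap, 76 mm wide, 100 mm high; origin at the centre of its underside.
Mind the look-alikes: they are no part of the job. Leave any pink or red look-alike of the part that bears bottle_a_center alone.

How it is judged:
By the outcome, as a careful person would: the job done as asked, in the order asked, and still so for the second after the job is handed in, with the robot touching nothing.
It also fails if it takes over 72 s, if anything falls off the work surface, if the arm or the gripper's body presses on something with over 40 N, if the wrist force passes 120 N, or if a joint passes its speed limit or range.

### The arm

A 6-joint arm with a two-finger parallel gripper is mounted at the origin on the work surface. World frame = base frame: x ahead of the robot, y to its left, z up, the work surface at z = 0. Lengths are in m, angles in rad, forces in N, time in s.
With the tool pointing down it reaches from about 0.425 to 0.95 m from the base axis. Payload 3.5 kg.
Tool frame: the origin (TCP) lies midway between the tips of the shut fingers; the grasp point (between the pads) lies 19 mm behind it; z points along the fingers, x is the direction in which the jaws open and shut, and the axes are right-handed (so a half turn about z gives the same grasp; the last joint's range is limited). The gripper opens to 85 mm and grips with 20 to 120 N. Pads are 22 mm wide; open, the fingers measure 114 mm over their backs; the gripper's body (76 mm by 85 mm) begins 54 mm behind the grasp point. The pads swing forward as they close: fully open they stand 13 mm farther back than shut.
Start: joints at [1.093, 0.286, 1.577, -0, 1.279, -0.15], TCP at [0.217, 0.639, 0.195] pointing down, gripper open.
Joint ranges: [-2.77, 2.77], [-0.9, 2.22], [0.21, 2.48], [-1.53, 4.67], [0.24, 2.81], [-2.84, 2.84]. Speed limits (rad/s): [2.79, 2.79, 3.14, 3.14, 3.14, 3.14].

### API

Orientations are given as a unit quaternion [x, y, z, w].
In Python, from plant import readout, optics, ctrl gives the robot as it stands. The module is installed in compiled form; this text tells all that it offers.
- The arm moves only by the shell command python3 -m crank 'ROWS' [OPENING] [FORCE]. ROWS is text: rows parted by semicolons, each of 6 numbers parted by spaces: the shift along the tool's x, y, z in mm, then the turn, a rotation vector about the tool's x, y, z in rad. In form: dx dy dz ax ay az; .... A call has 1 to 5 rows; each row shifts and turns the commanded pose from where the row before left it, along the tool's axes as they then stand; what a row does not reach is not made up. A row lasts 1/8 s, in which the tool goes at most 62.5 mm and 10.7 degrees, less where a joint would pass 70% of its speed; a pose out of reach is approached as far as the arm can. A call is refused whole if a number of a shift passes 62.5 or a number of a turn 0.188, either way. A call with a gripper value outside its range is refused whole. OPENING is the opening, from -1 (shut) to 1 (fully open), set as the call begins (- or left out, the last holds). The fingers move at their own pace and stop on an object; FORCE is the grip in N (left out, the last holds). Time passes only in rows, so rows that do not move let the fingers close. It gives the time, the measured TCP pose, the force and the opening at its end, in the units of the state.
- readout.get_state(): the state, without advancing time (a new reading comes with each control period).
- optics.read_camera(name): name is "side" or "top" or "wrist"; returns the picture (420x560x3 uint8, red, green, blue); there is no depth.
- optics.calibration(name): a dict with "mtx" (3x3 intrinsics, pixels), "rvec" (rotation vector, rad) and "tvec" (3), from world to camera coordinates, as OpenCV has them; the wrist camera has in their place "tool_from_camera" (4x4, takes a point from camera to tool coordinates, whose origin is the TCP and whose axes are the tool frame's). Camera axes: x right, y down, z forward; pixel columns grow to the right and rows downward; lengths in m; the calibration is good to about 2 mm. The wrist camera is an equidistant fisheye: a pixel r from the principal point sees the ray r / f radians off the axis. A picture is of the moment at which its call begins: read the wrist's pose just before it. calibration takes no time and is no camera call.
- ctrl.sign_off(): hands the job in, once; it reports no verdict.
Trained networks look in the newest picture that a camera, given by its name, has taken for a name from the list of things; names that differ only in an ending like _2 or _b are one class to them, and where a whole thing is asked for, a point or a joint stands for the part that bears it (a point fixed in the world has none). Each returns a list of dicts, best first, with "p" (0 to 1); they miss things now and then, are a little off and sometimes report something else, mostly with a low value. They report only what shows in the picture. A call takes as long as a camera call. They do not tell look-alikes from the thing itself.
- optics.recognise(camera, thing): "xy" ([column, row] as shares, 0 to 1, of the picture: columns of its width, rows of its height, amid what is visible of it).
The state is a dict: "time": time; "qpos": joint angles; "dq": joint speeds; "joint_efforts": joint torques, N m; "eef_pos": TCP position; "tcp_rot": TCP orientation; "contact_force": force on the tool from outside, world axes, zero at the start; "wrist_torque": the same for the moment, N m; "opening": opening from 0.0 (shut) to 1.0 (fully open).
Only numpy, scipy, OpenCV 4.12 (cv2) and the standard library are available. Lean on these libraries where they do the work, as an engineer would, in place of code of your own. Each camera call takes 0.05 s, during which the arm holds its last target.

## Working session

There is one attempt and no reset: what is moved stays moved. The work goes in short steps, Python scripts to look and compute and a shell command to move; the robot and the scene stay as the last step left them, time stands still between calls to the robot, and variables do not carry over. Pictures are saved under pics/ and viewed, and the job is handed in when it is done.

```bash
mkdir -p pics; ls; cat > h.py <<'E'
import numpy as np, cv2
from scipy.spatial.transform import Rotation as R
from plant import readout, optics, ctrl
def save(name, fn, crop=None, scale=1):
    im=optics.read_camera(name)
    o=im
    if crop: x0,y0,x1,y1=crop; o=im[y0:y1,x0:x1]
    if scale!=1: o=cv2.resize(o,None,fx=scale,fy=scale,interpolation=cv2.INTER_CUBIC)
    cv2.imwrite('pics/'+fn,o[:,:,::-1]); return im
def ray(name,u,v):
    c=optics.calibration(name); K=np.array(c['mtx']); Rm=R.from_rotvec(np.ravel(c['rvec'])).as_matrix(); t=np.ravel(c['tvec'])
    d=np.linalg.inv(K)@np.array([u,v,1.]); return -Rm.T@t, Rm.T@d
def at_z(name,u,v,z):
    o,d=ray(name,u,v); return o+d*(z-o[2])/d[2]
def proj(name,P):
    c=optics.calibration(name)
    p,_=cv2.projectPoints(np.array(P,float).reshape(-1,1,3),np.array(c['rvec'],float),np.array(c['tvec'],float),np.array(c['mtx'],float),None); return p.reshape(-1,2)
def st():
    s=readout.get_state(); print('t',s['time'],'pos',np.round(s['eef_pos'],4),'rot\n',np.round(R.from_quat(s['tcp_rot']).as_matrix(),3),'F',np.round(s['contact_force'],2),'op',s['opening'],'q',np.round(s['qpos'],3)); return s
E
python3 - <<'E'
from h import *
st()
save('top','top0.png');save('side','side0.png');save('wrist','wrist0.png')
for c in('top','side'):
  print(c,{k:np.round(v,3).tolist() if k!='x' else v for k,v in optics.calibration(c).items()})
  for th in ('cart_stand','cart_handle','tray_center','tray_grip','bottle_a_center','bottle_b_center','beaker','tip_box','jar'):
    print(c,th,[(np.round(np.array(r['xy'])*[560,420],1).tolist(),round(r['p'],2)) for r in optics.recognise(c,th)][:4])
E
```

```text
pics
t 0.0 pos [0.2169 0.6384 0.194 ] rot
 [[ 0.322  0.947 -0.001]
 [ 0.947 -0.322 -0.002]
 [-0.002 -0.    -1.   ]] F [ 0.19 -0.58  0.4 ] op 0.9962937160156171 q [ 1.093  0.287  1.578  0.     1.279 -0.15 ]
top {'mtx': [[434.794, 0.0, 274.993], [0.0, 434.794, 219.14], [0.0, 0.0, 1.0]], 'rvec': [2.189, -2.201, 0.068], 'tvec': [0.051, 0.563, 1.264]}
top cart_stand [([253.4, 233.1], 0.63)]
top cart_handle [([254.1, 235.1], 0.88)]
top tray_center [([351.3, 240.0], 0.64)]
top tray_grip [([351.4, 238.8], 0.68), ([184.3, 162.0], 0.43)]
top bottle_a_center [([189.8, 290.3], 0.94), ([145.7, 256.2], 0.93), ([243.6, 299.9], 0.82), ([142.8, 202.0], 0.8)]
top bottle_b_center [([239.1, 237.8], 0.81)]
top beaker [([183.3, 160.3], 0.58)]
top tip_box [([229.4, 150.0], 0.72)]
top jar [([304.5, 143.7], 0.63)]
side {'mtx': [[397.798, 0.0, 283.349], [0.0, 397.798, 208.956], [0.0, 0.0, 1.0]], 'rvec': [2.167, -0.628, 0.277], 'tvec': [-0.422, 0.306, 0.657]}
side cart_stand [([258.8, 201.9], 0.57)]
side cart_handle [([257.2, 187.9], 0.68), ([333.5, 182.9], 0.15)]
side tray_center [([335.1, 324.9], 0.8)]
side tray_grip [([337.8, 327.6], 0.95), ([259.6, 202.7], 0.16)]
side bottle_a_center [([188.9, 176.2], 0.95), ([181.8, 251.8], 0.9), ([166.9, 212.4], 0.84), ([244.1, 164.6], 0.69)]
side bottle_b_center [([253.7, 178.1], 0.61)]
side beaker [([296.0, 149.6], 0.92)]
side tip_box [([335.9, 183.3], 0.75)]
side jar [([404.7, 216.2], 0.83)]
```

View pics/top0.png

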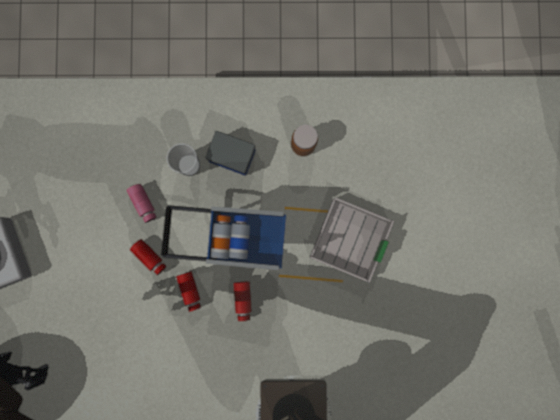

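View pics/side0.png

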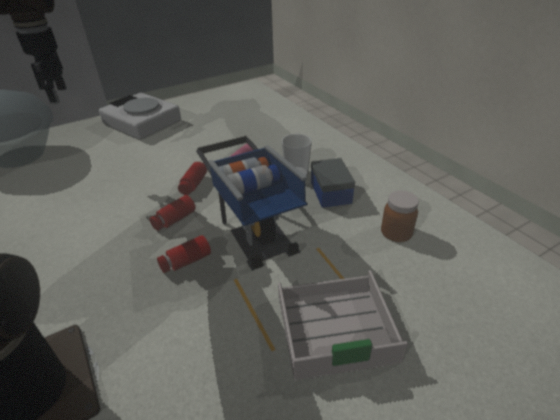

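```bash
python3 - <<'E'
import cv2
a=cv2.imread('pics/top0.png')[180:300,190:410]; cv2.imwrite('pics/top0c.png',cv2.resize(a,None,fx=3.6,fy=3.6,interpolation=cv2.INTER_CUBIC))
E
```

```text
(no output)
```

View pics/top0c.png

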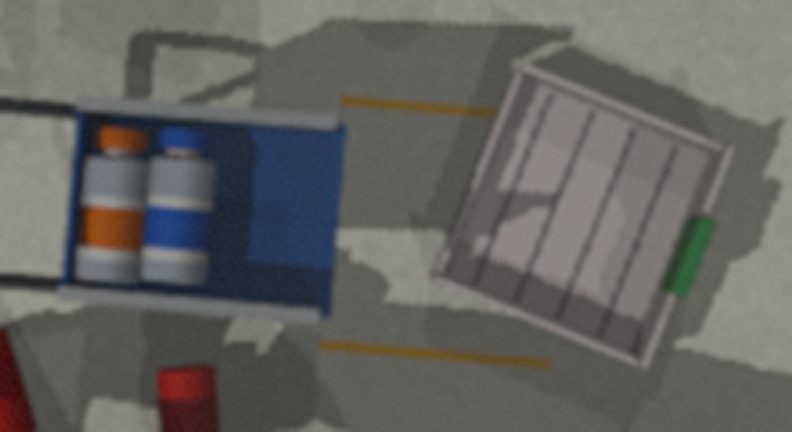

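```bash
python3 - <<'E'
import cv2
a=cv2.imread('pics/side0.png')
cv2.imwrite('pics/side0c.png',cv2.resize(a[125:285,180:360],None,fx=3.7,fy=3.7,interpolation=cv2.INTER_CUBIC))
cv2.imwrite('pics/side0d.png',cv2.resize(a[240:390,220:420],None,fx=3.7,fy=3.7,interpolation=cv2.INTER_CUBIC))
a=cv2.imread('pics/top0.png')
cv2.imwrite('pics/top0d.png',cv2.resize(a[190:280,150:300],None,fx=5.3,fy=5.3,interpolation=cv2.INTER_CUBIC))
E
```

```text
(no output)
```

View pics/side0c.png

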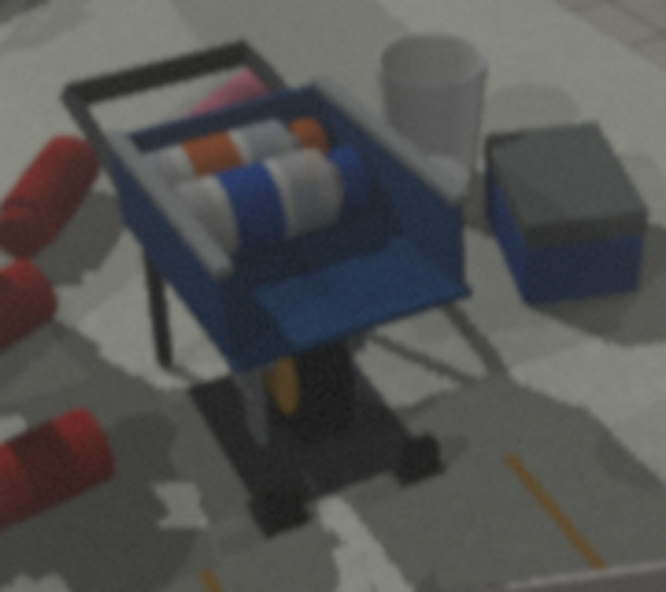

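View pics/side0d.png

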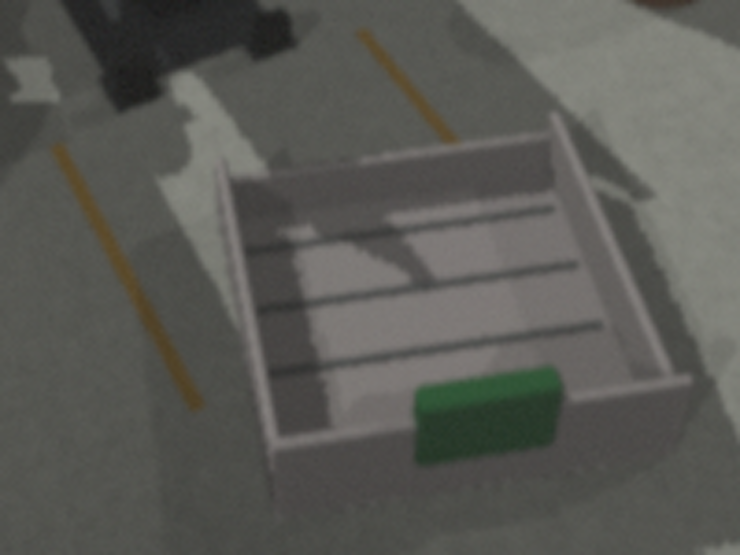

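View pics/top0d.png

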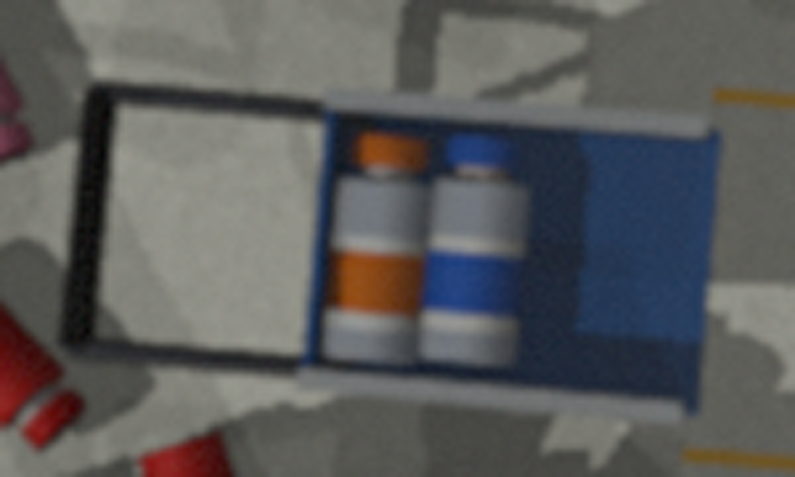

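```bash
cat > fit.py <<'E'
from h import *
from scipy.optimize import least_squares
def fit2(obs,lines,x0):
    # obs: (cam,(u,v),(x,y,z)); lines: (cam,(u,v),y) at z=0
    def res(p):
        c,s=np.cos(p[2]),np.sin(p[2]); r=[]
        for cam,uv,P in obs:
            W=[p[0]+c*P[0]-s*P[1],p[1]+s*P[0]+c*P[1],P[2]]
            r+=list(proj(cam,W)[0]-uv)
        for cam,uv,y in lines:
            W=at_z(cam,*uv,0); yy=-s*(W[0]-p[0])+c*(W[1]-p[1]); r.append((yy-y)*340)
        return np.array(r)
    f=least_squares(res,x0,loss='soft_l1'); return f.x,res(f.x)
E
python3 - <<'E'
from fit import *
tc=lambda x,y:(x/3.6+190,y/3.6+180)
td=lambda x,y:(x/5.3+150,y/5.3+190)
sd=lambda x,y:(x/3.7+220,y/3.7+240)
sc=lambda x,y:(x/3.7+180,y/3.7+125)
obs=[('top',td(87,218),(-.22,0,.145)),('top',td(327,95),(-.103,.071,.185)),('top',td(300,378),(-.103,-.071,.185)),('top',td(705,130),(.088,.071,.205)),('top',td(683,412),(.088,-.071,.205)),
 ('side',sc(155,72),(-.22,0,.150))]
lines=[('top',tc(342,100),.101),('top',tc(495,113),.101),('top',tc(320,346),-.101),('top',tc(550,363),-.101),('side',sd(58,148),-.101),('side',sd(197,405),-.101),('side',sd(362,32),.101),('side',sd(455,140),.101)]
p,r=fit2(obs,lines,[.5,.1,-1.6]); print('cart',p,np.round(r,1))
c,s=np.cos(p[2]),np.sin(p[2]); print('place',p[0]+.173*c,p[1]+.173*s,'handle',p[0]-.22*c,p[1]-.22*s)
obs=[('top',tc(518,65),(-.09,.095,.045)),('top',tc(438,275),(-.09,-.095,.045)),('top',tc(732,148),(.09,.095,.06)),('top',tc(645,365),(.09,-.095,.06)),('top',tc(690,255),(.087,0,.078)),
('side',sd(222,162),(-.09,-.095,.045)),('side',sd(555,112),(-.09,.095,.045)),('side',sd(272,442),(.09,-.095,.06)),('side',sd(690,378),(.09,.095,.06)),('side',sd(487,386),(.087,0,.078))]
p2,r=fit2(obs,[],[.5,-.1,-1.9]); print('tray',p2,np.round(r,1))
W=p[:2]; d=p2[:2]-W; print('tray in cart frame',c*d[0]+s*d[1],-s*d[0]+c*d[1],np.degrees(p2[2]-p[2]))
print('grip',p2[:2]+.087*np.array([np.cos(p2[2]),np.sin(p2[2])]))
for n,u,v in(('beaker',183,160),('tip',231,152),('jar',304,140)): print(n,at_z('top',u,v,.1))
E
```

```text
cart [ 0.50676968  0.11670507 -1.65774183] [-0.1 -0.1 -0.9 -1.3 -0.9  0.9  2.4 -2.3  2.   1.1 -0.2 -1.1 -0.5 -0.7
 -1.1 -0.6  0.8  0.7  0.8  1.4]
place 0.49174705313941697 -0.05564144595778449 handle 0.5258736015307097 0.33587404376758606
tray [ 0.50481928 -0.16904316 -1.96685273] [ 0.2 -1.9 -2.3  0.8  0.1 -1.5 -0.3  0.3  0.2 -0.6 -3.3 -1.8  0.3 -0.9
 -0.6  2.1  1.   1.2 -0.  -0.1]
tray in cart frame 0.2848382150873428 0.022870201867590485 -17.710750001525923
grip [ 0.47125616 -0.24930845]
beaker [0.72380714 0.3024795  0.1       ]
tip [0.74559949 0.16965177 0.1       ]
jar [ 0.77840719 -0.03316994  0.1       ]
```

```bash
cat > plan.py <<'E'
from h import *
def tool_down(yaw, pitch=0):
    # tool x at world yaw, z down, 
    x=np.array([np.cos(yaw),np.sin(yaw),0]); z=np.array([0,0,-1.]); 
    return np.column_stack([x,np.cross(z,x),z])
def rows(pos,Rt=None,n=None,step=60,rs=.17,start=None):
    s=readout.get_state()
    p0,R0=(np.array(s['eef_pos']),R.from_quat(s['tcp_rot']).as_matrix()) if start is None else start
    if Rt is None: Rt=R0
    rv=R.from_matrix(R0.T@Rt).as_rotvec(); d=np.array(pos)-p0
    if n is None: n=int(max(1,np.ceil(np.linalg.norm(d)*1000/step),np.ceil(np.linalg.norm(rv)/rs)))
    out=[]
    for i in range(n):
        Ri=R0@R.from_rotvec(rv*i/n).as_matrix()
        out.append(np.concatenate([np.round(Ri.T@d/n*1000,1),np.round(rv/n,3)]))
    print(n,'rows:'); print('; '.join(' '.join(f'{v:g}' for v in o+0.) for o in out))
    return (np.array(pos),Rt)
E
python3 - <<'E'
from plan import *
Rt=tool_down(1.175)
a=rows([.36,.45,.29]);b=rows([.5,.1,.29],start=a);c=rows([.471,-.249,.2],Rt,start=b);rows([.471,-.249,.1],start=c)
E
```

```text
5 rows:
-26.6 39.2 -18.9 0 0 0; -26.6 39.2 -18.9 0 0 0; -26.6 39.2 -18.9 0 0 0; -26.6 39.2 -18.9 0 0 0; -26.6 39.2 -18.9 0 0 0
7 rows:
-40.9 35 0 0 0 0; -40.9 35 0 0 0 0; -40.9 35 0 0 0 0; -40.9 35 0 0 0 0; -40.9 35 0 0 0 0; -40.9 35 0 0 0 0; -40.9 35 0 0 0 0
7 rows:
-48.5 12.1 12.9 0 0 0.01; -48.4 12.6 12.9 0 0 0.01; -48.3 13.1 12.9 0 0 0.01; -48.2 13.5 12.9 0 0 0.01; -48 14 12.9 0 0 0.01; -47.9 14.5 12.9 0 0 0.01; -47.7 14.9 12.9 0 0 0.01
2 rows:
0 0 50 0 0 0; 0 0 50 0 0 0
```

```bash
python3 -m crank '-26 39 -19 0 0 0; -26 39 -19 0 0 0; -26 39 -19 0 0 0; -26 39 -19 0 0 0; -26 39 -19 0 0 0' 0.3
python3 -m crank '-41 35 0 0 0 0; -41 35 0 0 0 0; -41 35 0 0 0 0; -41 35 0 0 0 0; -41 35 0 0 0 0'
python3 -c "
from plan import *
st()
b=rows([.5,.1,.29]);c=rows([.471,-.249,.2],tool_down(1.175),start=b)"
```

```text
time: 1.68
eef_pos: [0.3608, 0.4519, 0.2913]
tcp_rot: [0.813, 0.582, 0.0, 0.0]
contact_force: [0.1, 0.8, -0.4]
opening: 0.65
time: 2.3
eef_pos: [0.4601, 0.2011, 0.2908]
tcp_rot: [0.813, 0.582, 0.0, 0.0]
contact_force: [0.1, -0.5, 1.2]
opening: 0.646
t 2.3 pos [0.4601 0.2011 0.2908] rot
 [[ 0.322  0.947  0.001]
 [ 0.947 -0.322  0.   ]
 [ 0.001  0.001 -1.   ]] F [ 0.1  -0.49  1.19] op 0.6464362365849757 q [ 0.21  -0.164  1.876  0.     1.428 -1.033]
2 rows:
-41.5 35.1 0.4 0 0 0; -41.5 35.1 0.4 0 0 0
7 rows:
-48.5 12.1 12.8 0 0 0.01; -48.4 12.6 12.8 0 0 0.01; -48.3 13.1 12.8 0 0 0.01; -48.2 13.5 12.8 0 0 0.01; -48 14 12.9 0 0 0.01; -47.9 14.5 12.9 0 0 0.01; -47.7 14.9 12.9 0 0 0.01
```

```bash
python3 -m crank '-42 35 0 0 0 0; -42 35 0 0 0 0; -48 12 13 0 0 0.01; -48 13 13 0 0 0.01; -48 13 13 0 0 0.01'
python3 -m crank '-48 13 13 0 0 0.01; -48 14 13 0 0 0.01; -48 14 13 0 0 0.01; -48 15 13 0 0 0.01;0 0 60 0 0 0'
python3 - <<'E'
from plan import *
s=st()
im=save('wrist','w1.png',scale=1.3)
r=optics.recognise('wrist','tray_grip'); print([(np.array(q['xy'])*[560,420],q['p']) for q in r])
c=optics.calibration('wrist');print(c)
E
```

```text
time: 2.92
eef_pos: [0.4869, -0.0494, 0.2513]
tcp_rot: [0.822, 0.57, 0.0, 0.0]
contact_force: [1.6, -0.8, 0.4]
opening: 0.649
time: 3.55
eef_pos: [0.4719, -0.2528, 0.1434]
tcp_rot: [0.834, 0.552, 0.002, 0.006]
contact_force: [1.2, 0.3, -1.1]
opening: 0.65
t 3.55 pos [ 0.4719 -0.2528  0.1434] rot
 [[ 0.392  0.92   0.009]
 [ 0.92  -0.392 -0.008]
 [-0.004  0.011 -1.   ]] F [ 1.16  0.27 -1.07] op 0.6503213290144096 q [-6.810e-01  2.100e-02  1.975e+00 -1.000e-03  1.134e+00 -1.849e+00]
[(array([368.312, 175.812]), 0.85)]
{'mtx': array([[325.1922621 ,   0.        , 282.72799193],
       [  0.        , 325.1922621 , 202.48462628],
       [  0.        ,   0.        ,   1.        ]]), 'tool_from_camera': array([[ 9.99998575e-01, -6.74125052e-05,  1.68670337e-03,
         1.54812026e-03],
       [-4.48578224e-04,  9.52664124e-01,  3.04024448e-01,
        -7.76940821e-02],
       [-1.62735684e-03, -3.04024771e-01,  9.52662737e-01,
        -1.77993869e-01],
       [ 0.00000000e+00,  0.00000000e+00,  0.00000000e+00,
         1.00000000e+00]])}
```

View pics/w1.png

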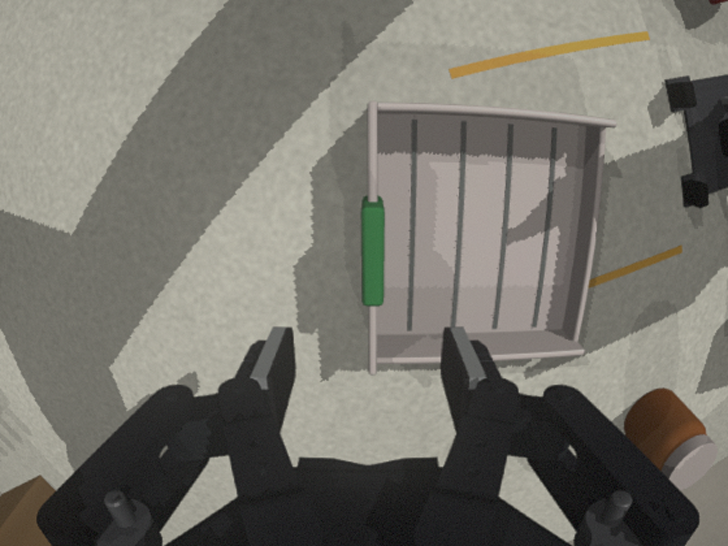

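```bash
cat >> h.py <<'E'
def wray(u,v,s=None):
    s=s or readout.get_state(); c=optics.calibration('wrist'); K=np.array(c['mtx']); T=np.array(c['tool_from_camera'])
    a=np.array([u-K[0,2],v-K[1,2]]); r=np.linalg.norm(a); th=r/K[0,0]; d=np.r_[a/r*np.sin(th),np.cos(th)]
    Rw=R.from_quat(s['tcp_rot']).as_matrix(); p=np.array(s['eef_pos'])
    return p+Rw@T[:3,3], Rw@T[:3,:3]@d
def w_at_z(u,v,z,s=None):
    o,d=wray(u,v,s); return o+d*(z-o[2])/d[2]
E
python3 - <<'E'
from h import *
f=lambda x,y,z:print(x,y,np.round(w_at_z(x/1.3,y/1.3,z),4))
f(373,250,.078);f(375,203,.078);f(373,303,.078);f(374,104,.06);f(373,372,.06);f(612,124,.045);f(583,352,.045)
a=w_at_z(374/1.3,104/1.3,.06);b=w_at_z(373/1.3,372/1.3,.06);print(np.linalg.norm(a-b),(a+b)/2,np.arctan2(*(a-b)[[1,0]]))
E
```

```text
373 250 [ 0.4556 -0.2349  0.078 ]
375 203 [ 0.431  -0.2234  0.078 ]
373 303 [ 0.4858 -0.2475  0.078 ]
374 104 [ 0.3788 -0.2017  0.06  ]
373 372 [ 0.5406 -0.27    0.06  ]
612 124 [ 0.444  -0.0481  0.045 ]
583 352 [ 0.6056 -0.1157  0.045 ]
0.17561475153884382 [ 0.45970286 -0.23581835  0.06      ] 2.742327998642415
```

```bash
python3 - <<'E'
from h import *
s=st()
s['eef_pos']=[ 0.4719,-0.2528,0.1434]; s['tcp_rot']=R.from_matrix([[ 0.392 , 0.92 ,  0.009],
 [ 0.92 , -0.392 ,-0.008],
 [-0.004,  0.011 ,-1.   ]]).as_quat()
f=lambda x,y,z:print(x,y,np.round(w_at_z(x/1.3,y/1.3,z,s),4))
f(373,250,.078)
a=w_at_z(374/1.3,104/1.3,.06,s);b=w_at_z(373/1.3,372/1.3,.06,s);print(np.linalg.norm(a-b),(a+b)/2,np.arctan2(*(a-b)[[1,0]]))
E
```

```text
t 3.65 pos [ 0.4647 -0.2445  0.1325] rot
 [[ 0.389  0.921 -0.011]
 [ 0.921 -0.389  0.009]
 [ 0.004 -0.014 -1.   ]] F [-0.9   1.08 -1.36] op 0.6499533809910538 q [-0.678  0.027  1.99   0.     1.139 -1.849]
373 250 [ 0.4668 -0.2452  0.078 ]
0.18446182071977113 [ 0.47207076 -0.24677612  0.06      ] 2.7396650393874498
```

```bash
python3 -m crank '0 0 0 0 0 0; 0 0 0 0 0 0'; python3 - <<'E'
from plan import *
s=st()
im=save('wrist','w2.png',crop=(180,60,480,300),scale=2.6)
rows([.470,-.248,.045],tool_down(1.172))
E
```

```text
time: 3.9
eef_pos: [0.471, -0.2476, 0.1426]
tcp_rot: [0.833, 0.554, 0.001, 0.002]
contact_force: [-0.6, -0.1, 0.4]
opening: 0.65
t 3.9 pos [ 0.471  -0.2476  0.1426] rot
 [[ 0.386  0.922  0.004]
 [ 0.922 -0.386 -0.003]
 [-0.001  0.005 -1.   ]] F [-0.6  -0.11  0.38] op 0.6500370591228539 q [-0.675  0.019  1.978 -0.     1.139 -1.849]
2 rows:
-0.3 -0.6 48.7 0.002 0.001 0.001; -0.4 -0.5 48.7 0.002 0.001 0.001
```

View pics/w2.png

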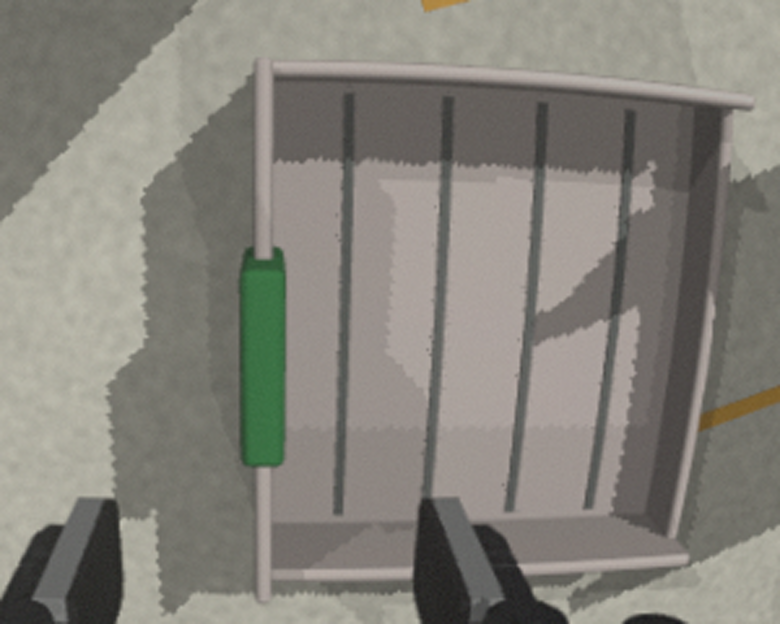

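```bash
python3 - <<'E'
from h import *
g=lambda x,y,z:w_at_z(x/2.6+180,y/2.6+60,z)
print(g(264,364,.078), g(265,268,.078),g(264,460,.078)); a=g(264,60,.06);b=g(264,600,.06);print(np.linalg.norm(a-b),(a+b)/2,np.arctan2(*(b-a)[[1,0]])+np.pi/2)
E
```

```text
[ 0.46948934 -0.24586796  0.078     ] [ 0.44257275 -0.23426173  0.078     ] [ 0.49853735 -0.25806167  0.078     ]
0.18629122298582032 [ 0.47195996 -0.24700669  0.06      ] 1.173548723371401
```

```bash
python3 -m crank '0 0 35 0 0 0; 0 0 35 0 0 0; 0 0 20 0 0 0; 0 0 6 0 0 0; 0 0 0 0 0 0'
python3 -m crank '0 0 0 0 0 0; 0 0 0 0 0 0; 0 0 0 0 0 0; 0 0 0 0 0 0' -1 35
python3 - <<'E'
from plan import *
st(); save('side','s2.png',crop=(200,200,440,400),scale=3)
E
```

```text
time: 4.58
eef_pos: [0.4702, -0.2473, 0.0447]
tcp_rot: [0.833, 0.554, 0.0, 0.001]
contact_force: [0.0, 0.3, 0.6]
opening: 0.652
time: 5.08
eef_pos: [0.4694, -0.2471, 0.0436]
tcp_rot: [0.833, 0.553, 0.0, 0.0]
contact_force: [0.0, -0.3, -0.2]
opening: -0.001
t 5.075 pos [ 0.4694 -0.2471  0.0436] rot
 [[ 0.387  0.922  0.   ]
 [ 0.922 -0.387 -0.   ]
 [-0.     0.    -1.   ]] F [ 0.03 -0.27 -0.18] op -0.0010588358924683602 q [-0.676  0.151  2.04  -0.     0.95  -1.849]
```

View pics/s2.png

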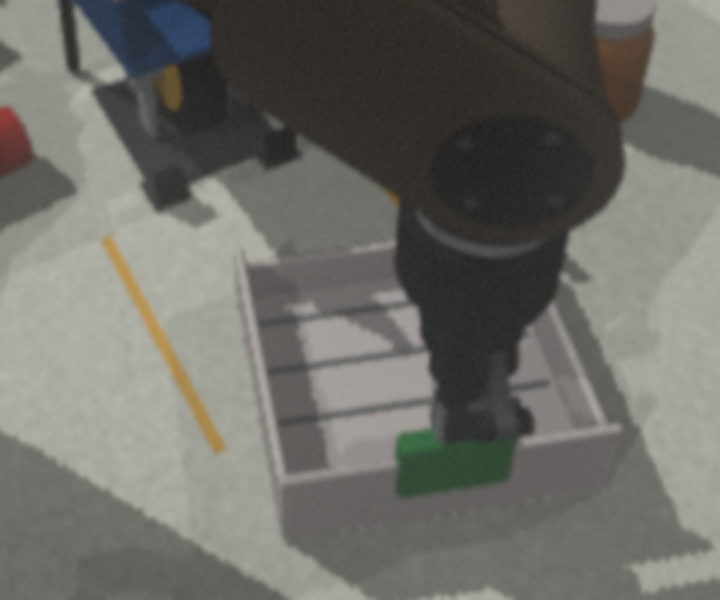

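```bash
python3 - <<'E'
from h import *
for P in ([.4694,-.2471,.0436],[.4694,-.2471,.078],[.47,-.247,.062]): print((proj('side',P)[0]-[200,200])*3)
save('top','t2.png',crop=(290,170,430,290),scale=5)
save('wrist','w3.png',scale=1.3)
E
```

```text
[444.04952738 467.41045636]
[449.3357777  431.36465594]
[447.58964846 447.7490754 ]
```

View pics/t2.png

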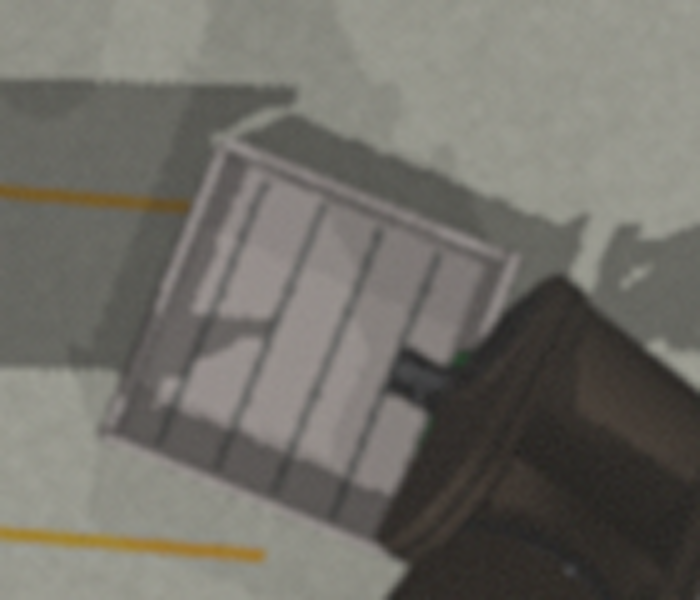

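View pics/w3.png

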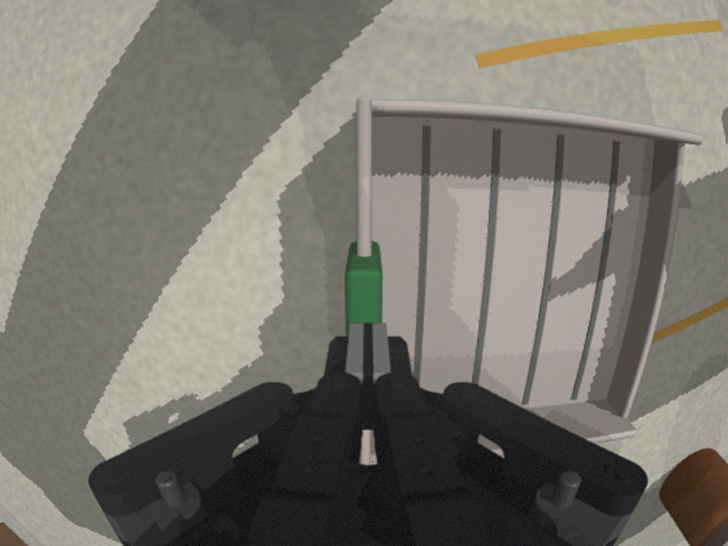

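```bash
python3 - <<'E'
from h import *
s=st()
for P in ([.4694,-.2471,.0436],[.4694,-.2471,.078]): print(proj('top',P)[0], (proj('top',P)[0]-[290,170])*5)
T=np.array(optics.calibration('wrist')['tool_from_camera']);K=np.array(optics.calibration('wrist')['mtx'])
def wproj(pt):
    c=T[:3,:3].T@(np.array(pt)-T[:3,3]); th=np.arctan2(np.hypot(c[0],c[1]),c[2]); return K[:2,2]+K[0,0]*th*c[:2]/np.hypot(c[0],c[1])
for P in ([0,0,0],[0,0,-.019],[.007,0,-.019],[-.007,0,-.019],[.007,-.011,-.019],[-.0,-.032,-.034],[0,.032,-.034],[0.007,-.032,-.034],[-.007,-.032,-.034]): print(P,wproj(P)*1.3)
a=cv2.imread('pics/w3.png'); cv2.imwrite('pics/w3c.png',cv2.resize(a[220:480,250:480],None,fx=2.3,fy=2.3,interpolation=cv2.INTER_CUBIC))
a=cv2.imread('pics/s2.png'); cv2.imwrite('pics/s2c.png',cv2.resize(a[300:520,360:600],None,fx=2.5,fy=2.5,interpolation=cv2.INTER_CUBIC))
E
```

```text
t 5.225 pos [ 0.4693 -0.247   0.0434] rot
 [[ 0.387  0.922 -0.   ]
 [ 0.922 -0.387  0.   ]
 [ 0.    -0.    -1.   ]] F [-0.01 -0.17  0.03] op -0.002918841930169612 q [-0.676  0.151  2.04   0.     0.95  -1.849]
[378.06682476 250.69036063] [440.33412381 403.45180313]
[381.04244193 250.88223552] [455.21220967 404.4111776 ]
[0, 0, 0] [363.46077912 306.62917015]
[0, 0, -0.019] [363.12895453 324.79214725]
[0.007, 0, -0.019] [379.90594345 324.77131438]
[-0.007, 0, -0.019] [346.36359059 324.74865844]
[0.007, -0.011, -0.019] [380.21473655 300.53376183]
[-0.0, -0.032, -0.034] [362.49684577 262.54539785]
[0, 0.032, -0.034] [363.18398131 407.84672215]
[0.007, -0.032, -0.034] [382.07793222 262.54390276]
[-0.007, -0.032, -0.034] [342.9343383  262.54787019]
```

View pics/w3c.png

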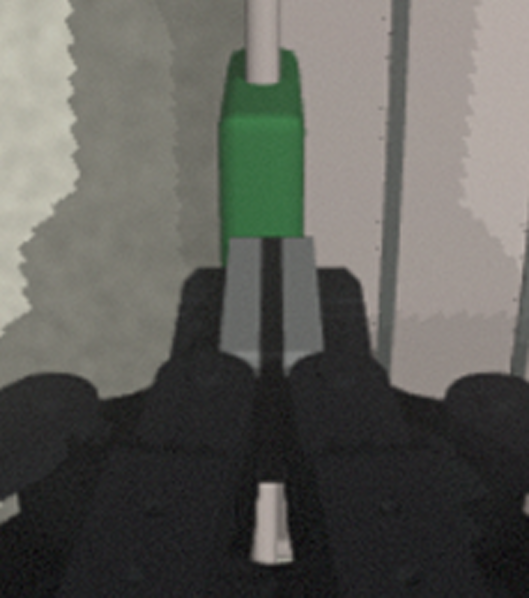

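View pics/s2c.png

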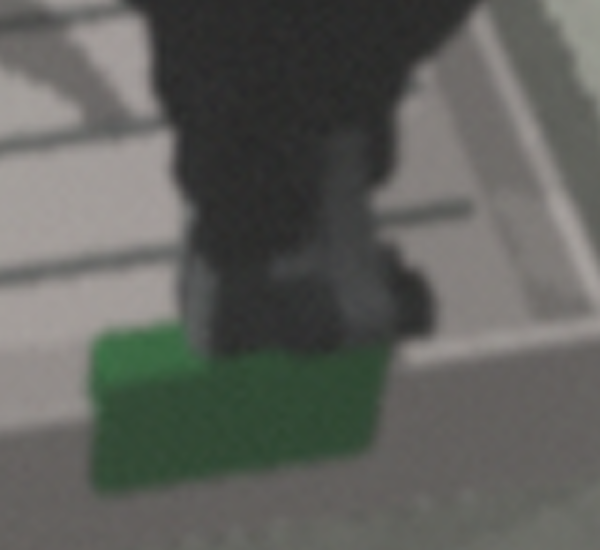

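```bash
python3 -m crank '0 0 -20 0 0 0; 0 0 -40 0 0 0; 0 0 -40 0 0 0; 0 0 -10 0 0 0; 0 0 0 0 0 0'
python3 - <<'E'
from h import *
s=st()
p=np.array(s['eef_pos'])
a=save('side','s3.png',crop=(260,200,440,380),scale=3.3);save('top','t3.png',crop=(320,190,440,290),scale=6);save('wrist','w4.png',crop=(180,120,400,330),scale=2.8)
print((proj('side',p)[0]-[260,200])*3.3,(proj('top',p)[0]-[320,190])*6)
E
```

```text
time: 5.85
eef_pos: [0.4694, -0.247, 0.1535]
tcp_rot: [0.833, 0.553, 0.0, 0.0]
contact_force: [0.0, 0.5, 0.3]
opening: -0.0
t 5.85 pos [ 0.4694 -0.247   0.1535] rot
 [[ 0.387  0.922  0.001]
 [ 0.922 -0.387 -0.   ]
 [-0.     0.001 -1.   ]] F [0.04 0.48 0.31] op -3.323165246752029e-05 q [-0.676  0.006  1.97  -0.     1.165 -1.849]
[310.37747653 377.26990107] [409.04117198 368.11913835]
```

View pics/s3.png

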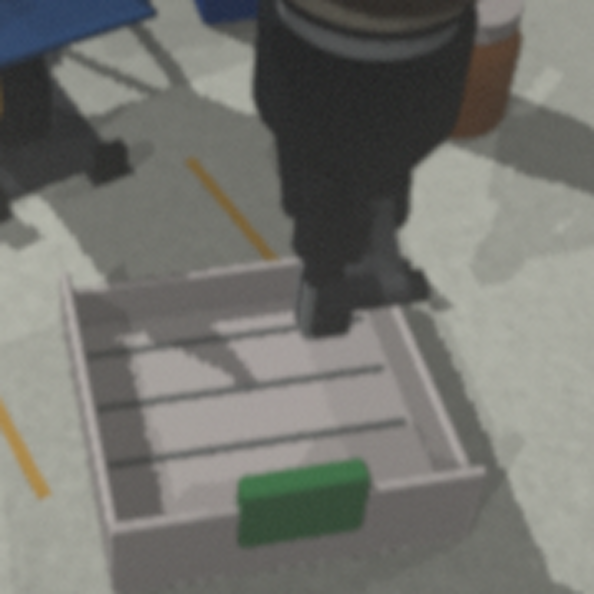

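View pics/w4.png

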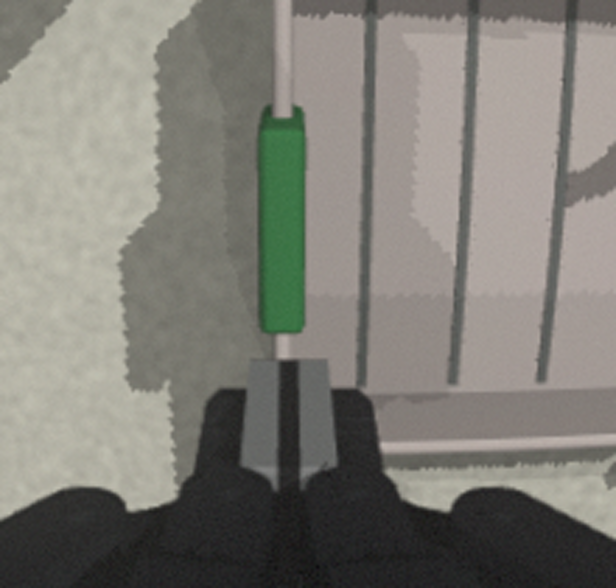

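```bash
python3 - <<'E'
from h import *
s=st(); p=np.array(s['eef_pos']);Rw=R.from_quat(s['tcp_rot']).as_matrix()
T=np.array(optics.calibration('wrist')['tool_from_camera']);K=np.array(optics.calibration('wrist')['mtx'])
def wproj(pt):
    c=T[:3,:3].T@(np.array(pt)-T[:3,3]); th=np.arctan2(np.hypot(c[0],c[1]),c[2]); return K[:2,2]+K[0,0]*th*c[:2]/np.hypot(c[0],c[1])
for y in (-.011,0,.005):
  for z in (0,-.02,-.03,-.04): print(y,z,'wrist',wproj([0,y,z]),'side',proj('side',p+Rw@[-.008,y+.011,z])[0])
print('obs wrist',282.5,247.9,'obs side',358.5,300.9)
E
```

```text
t 6.0 pos [ 0.4682 -0.2461  0.1512] rot
 [[ 0.387  0.922 -0.003]
 [ 0.922 -0.387  0.002]
 [ 0.001 -0.004 -1.   ]] F [ 0.18  0.14 -0.73] op 7.557847800375741e-05 q [-0.676  0.008  1.973 -0.     1.165 -1.849]
-0.011 0 wrist [279.52987245 218.61169825] side [354.50494061 319.72349753]
-0.011 -0.02 wrist [279.24188894 231.92178441] side [355.84303071 311.16336701]
-0.011 -0.03 wrist [279.07479317 239.71302569] side [356.53433875 306.7408793 ]
-0.011 -0.04 wrist [278.88912006 248.43101167] side [357.24115467 302.21918341]
0 0 wrist [279.58574522 235.86673977] side [361.79735247 318.66122788]
0 -0.02 wrist [279.31577094 250.64909492] side [363.29217242 310.09652168]
0 -0.03 wrist [279.16057236 259.23493882] side [364.06439816 305.67198442]
0 -0.04 wrist [278.98941532 268.78065336] side [364.85390834 301.14841443]
0.005 0 wrist [279.6122687 243.4598433] side [365.10179906 318.17987639]
0.005 -0.02 wrist [279.35056075 258.83171171] side [366.66740898 309.61312971]
0.005 -0.03 wrist [279.20076244 267.72743043] side [367.47617886 305.18768081]
0.005 -0.04 wrist [279.03613337 277.58837238] side [368.30303279 300.66327914]
obs wrist 282.5 247.9 obs side 358.5 300.9
```

View pics/t3.png

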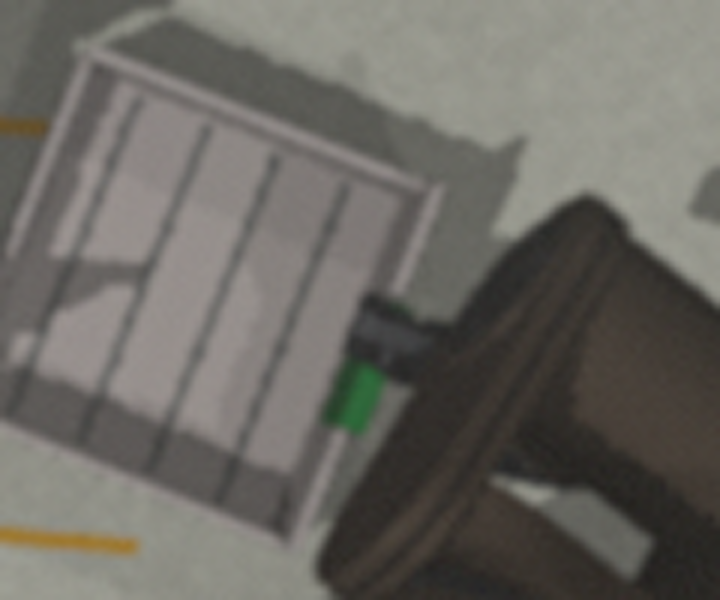

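```bash
python3 -m crank '0 0 0 0 0 0; 0 0 0 0 0 0; 0 0 0 0 0 0; 0 0 20 0 0 0; 0 0 30 0 0 0' 0.2
python3 -m crank '0 0 30 0 0 0; 0 0 30 0 0 0; 0 0 20 0 0 0; 0 0 9 0 0 0; 0 0 0 0 0 0' 
python3 - <<'E'
from h import *
s=st();save('side','s4.png',crop=(260,200,440,380),scale=3.3);save('wrist','w5.png',crop=(180,120,400,330),scale=2.8)
E
```

```text
time: 6.62
eef_pos: [0.4703, -0.2478, 0.1042]
tcp_rot: [0.833, 0.553, 0.001, 0.002]
contact_force: [-0.6, -0.5, 0.2]
opening: 0.596
time: 7.25
eef_pos: [0.4692, -0.2469, 0.0142]
tcp_rot: [0.833, 0.553, -0.0, -0.0]
contact_force: [0.1, 0.5, -0.4]
opening: 0.6
t 7.25 pos [ 0.4692 -0.2469  0.0142] rot
 [[ 0.387  0.922 -0.001]
 [ 0.922 -0.387  0.001]
 [ 0.    -0.001 -1.   ]] F [ 0.14  0.49 -0.44] op 0.600403435067128 q [-0.676  0.199  2.049  0.     0.894 -1.849]
```

View pics/s4.png

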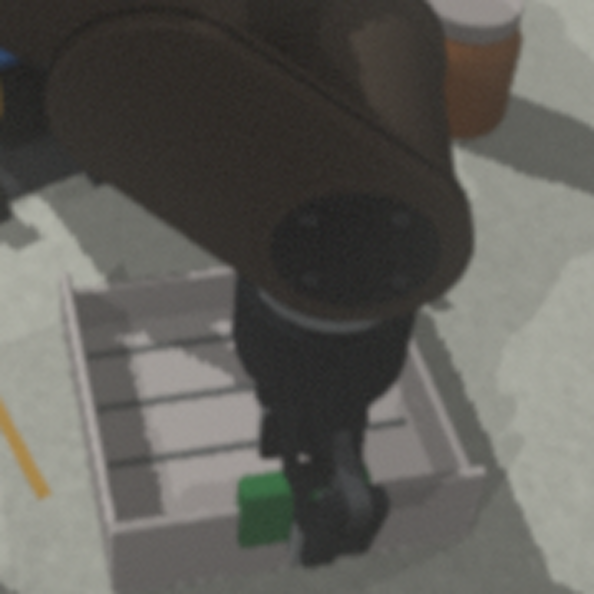

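View pics/w5.png

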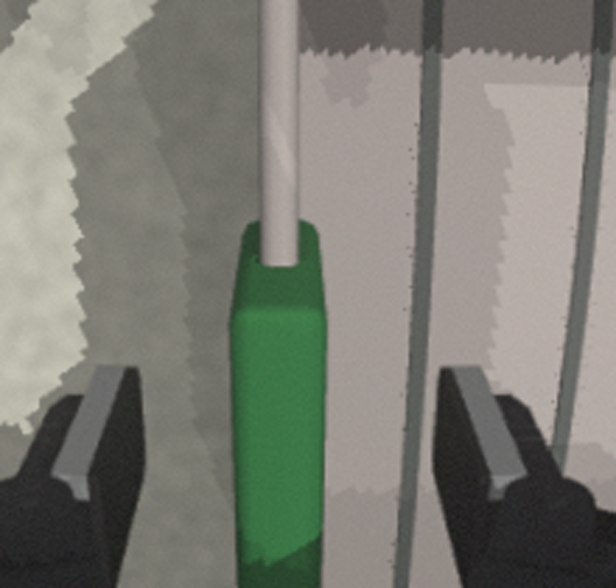

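```bash
python3 -m crank '0 0 0 0 0 0; 0 0 0 0 0 0; 0 0 0 0 0 0; 0 0 0 0 0 0' -1 40
python3 - <<'E'
from plan import *
st()
cart=np.array([.50677,.1167,-1.65774]); c,s_=np.cos(cart[2]),np.sin(cart[2])
g=lambda x:cart[:2]+x*np.array([c,s_])
print('grip at place',g(.26)); 
R1=tool_down(cart[2]+np.pi)
a=rows([*g(.30),.0142],R1,step=30,rs=.06)
rows([*g(.26),.0142],R1,step=15,start=a)
E
```

```text
time: 7.85
eef_pos: [0.4699, -0.2478, 0.0154]
tcp_rot: [0.833, 0.554, 0.0, 0.001]
contact_force: [-0.5, -0.6, 4.9]
opening: 0.157
t 7.85 pos [ 0.4699 -0.2478  0.0154] rot
 [[ 0.387  0.922  0.001]
 [ 0.922 -0.387 -0.002]
 [-0.001  0.002 -1.   ]] F [-0.45 -0.65  4.88] op 0.15724214214224722 q [-6.760e-01  1.980e-01  2.048e+00 -1.000e-03  8.930e-01 -1.849e+00]
grip at place [ 0.48419311 -0.14231792]
6 rows:
10.8 -2.6 0.2 0 0 -0.052; 10.9 -2 0.2 0 0 -0.052; 11 -1.4 0.2 0 0 -0.052; 11 -0.9 0.2 0 0 -0.052; 11.1 -0.3 0.2 0 0 -0.052; 11.1 0.3 0.2 0 0 -0.052
3 rows:
13.3 0 0 0 0 0; 13.3 0 0 0 0 0; 13.3 0 0 0 0 0
```

```bash
python3 -m crank '9 -2 0 0 0 -0.05; 11 -2 0 0 0 -0.052; 11 -1 0 0 0 -0.052; 11 -1 0 0 0 -0.052; 11 0 0 0 0 -0.052'
python3 -m crank '11 0 0 0 0 -0.052; 0 0 0 0 0 0'
python3 - <<'E'
from plan import *
st()
cart=np.array([.50677,.1167,-1.65774]); c,s_=np.cos(cart[2]),np.sin(cart[2])
g=lambda x:cart[:2]+x*np.array([c,s_])
R1=tool_down(cart[2]+np.pi)
a=rows([*g(.275),.015],R1,step=12)
rows([*g(.26),.015],R1,step=6,start=a)
save('side','s5.png',crop=(180,180,440,375),scale=3)
save('wrist','w6.png',scale=1.4)
E
```

```text
time: 8.48
eef_pos: [0.4801, -0.1943, 0.0154]
tcp_rot: [0.754, 0.657, 0.0, 0.002]
contact_force: [0.7, -3.8, 5.1]
opening: 0.155
time: 8.72
eef_pos: [0.4818, -0.1821, 0.0154]
tcp_rot: [0.736, 0.677, 0.001, 0.001]
contact_force: [1.6, 1.4, 6.8]
opening: 0.154
t 8.725 pos [ 0.4818 -0.1821  0.0154] rot
 [[ 0.084  0.996  0.003]
 [ 0.996 -0.084  0.   ]
 [ 0.     0.003 -1.   ]] F [1.59 1.41 6.83] op 0.15421640666899322 q [-5.590e-01  1.650e-01  2.087e+00  2.000e-03  8.870e-01 -2.047e+00]
3 rows:
8.3 -0.3 0.1 0.001 0 0.001; 8.3 -0.3 0.1 0.001 0 0.001; 8.3 -0.3 0.1 0.001 0 0.001
3 rows:
5 0 0 0 0 0; 5 0 0 0 0 0; 5 0 0 0 0 0
```

View pics/s5.png

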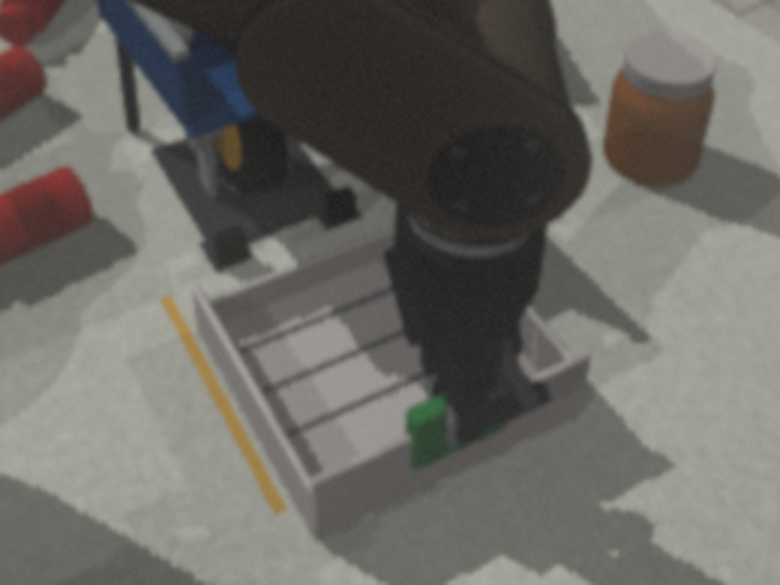

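View pics/w6.png

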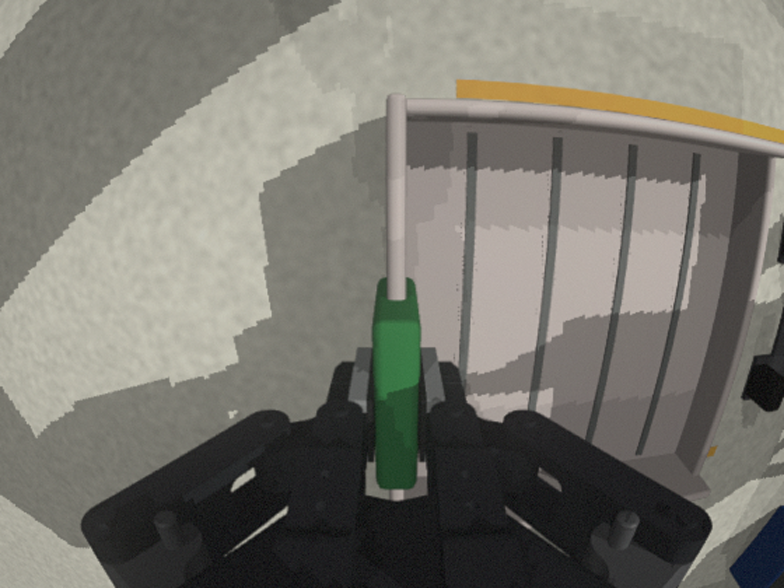

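```bash
python3 - <<'E'
from h import *
cart=np.array([.50677,.1167,-1.65774]); c,s_=np.cos(cart[2]),np.sin(cart[2])
def tocart(W): d=np.array(W[:2])-cart[:2]; return np.round([(c*d[0]+s_*d[1])*1000,(-s_*d[0]+c*d[1])*1000],1)
sc=lambda x,y:(x/3+180,y/3+180)
print('line',tocart(at_z('side',*sc(170,300),0)),tocart(at_z('side',*sc(279,508),0)))
print('base front left',tocart(at_z('side',*sc(318,535),0)),'top front left',tocart(at_z('side',*sc(314,484),.06)),'top front right',tocart(at_z('side',*sc(588,357),.06)),'rear left',tocart(at_z('side',*sc(198,290),.045)))
w=lambda x,y,z:tocart(w_at_z(x/1.4,y/1.4,z))
print('wrist line',w(458,88,0),w(784,136,0),w(712,452,0),'tray FL',w(397,97,.06),'RL side top',w(760,146,.045),'block',w(397,320,.078),w(397,488,.078))
E
```

```text
line [ 89.6 -96.7] [272.7 -99.2]
base front left [299.1 -86.6] top front left [303.3 -90.1] top front right [302.4  96.2] rear left [129.3 -88. ]
wrist line [ 272.5 -100. ] [  84.3 -100.3] [ 85.3 104.1] tray FL [298.2 -89.7] RL side top [150.  -88.1] block [298. -29.] [297.7  33.1]
```

```bash
python3 -m crank '7 -0.3 0 0 0 0.001; 9 -0.3 0 0 0 0.001; 8 -0.3 0 0 0 0; 5 0 0 0 0 0; 2 0 0 0 0 0'
python3 -m crank '2 0 0 0 0 0; 2 0 0 0 0 0; 0 0 0 0 0 0'; python3 -m crank '2 0 0 0 0 0; 2 0 0 0 0 0; 0 0 0 0 0 0'
```

```text
time: 9.45
eef_pos: [0.483, -0.1529, 0.0154]
tcp_rot: [0.737, 0.676, -0.0, 0.002]
contact_force: [-0.2, -6.1, 6.1]
opening: 0.16
time: 9.82
eef_pos: [0.4833, -0.1489, 0.0154]
tcp_rot: [0.737, 0.676, -0.0, 0.001]
contact_force: [-0.8, -4.9, 6.5]
opening: 0.156
time: 10.2
eef_pos: [0.4837, -0.1449, 0.0154]
tcp_rot: [0.737, 0.676, -0.0, 0.001]
contact_force: [-0.3, -4.6, 6.8]
opening: 0.157
```

```bash
python3 -m crank '1.5 0 0 0 0 0; 1.5 0 0 0 0 0; 0 0 0 0 0 0'; python3 -m crank '1 0 0 0 0 0; 1 0 0 0 0 0; 0 0 0 0 0 0'
python3 - <<'E'
from h import *
st();save('side','s6.png',crop=(180,180,440,375),scale=3)
save('wrist','w7.png',scale=1.4);save('top','t7.png',crop=(260,180,400,300),scale=5)
E
```

```text
time: 10.58
eef_pos: [0.484, -0.142, 0.0154]
tcp_rot: [0.737, 0.676, -0.0, 0.001]
contact_force: [-0.2, -4.0, 7.3]
opening: 0.152
time: 10.95
eef_pos: [0.4841, -0.141, 0.0154]
tcp_rot: [0.737, 0.676, -0.001, 0.002]
contact_force: [-1.4, -8.9, 4.5]
opening: 0.152
t 10.95 pos [ 0.4841 -0.141   0.0154] rot
 [[ 0.085  0.996  0.001]
 [ 0.996 -0.085 -0.004]
 [-0.004  0.002 -1.   ]] F [-1.38 -8.91  4.48] op 0.15164925886590613 q [-0.483  0.143  2.113 -0.004  0.883 -1.966]
```

View pics/s6.png

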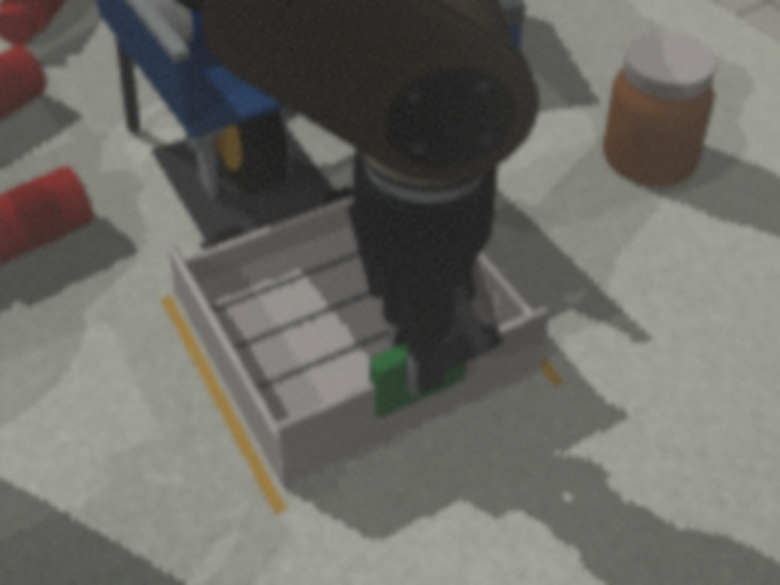

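View pics/w7.png

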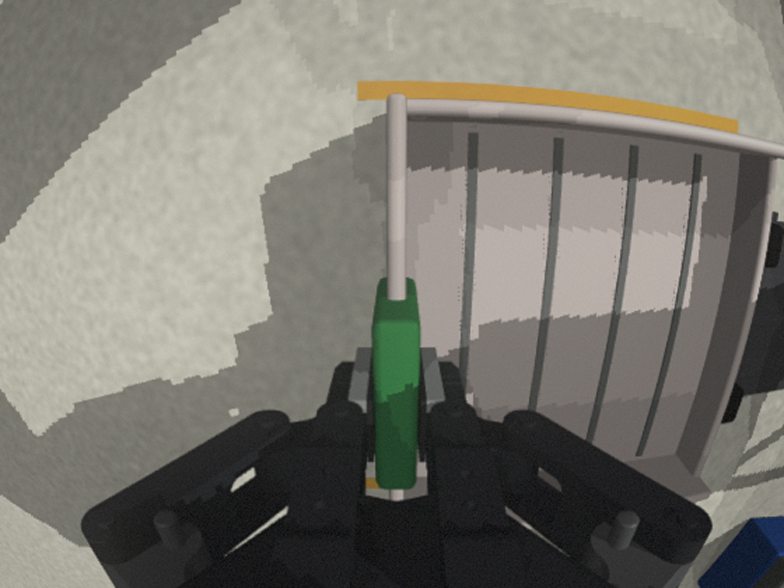

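View pics/t7.png

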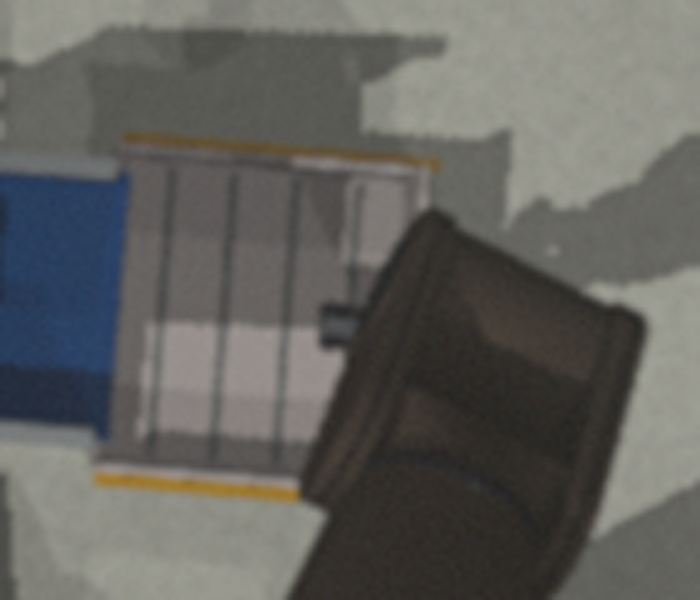

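```bash
python3 - <<'E'
from h import *
cart=np.array([.50677,.1167,-1.65774]); c,s_=np.cos(cart[2]),np.sin(cart[2])
def tocart(W): d=np.array(W[:2])-cart[:2]; return np.round([(c*d[0]+s_*d[1])*1000,(-s_*d[0]+c*d[1])*1000],1)
a=cv2.imread('pics/t7.png')
cv2.imwrite('pics/t7c.png',cv2.resize(a[100:520,80:460],None,fx=2,fy=1.4,interpolation=cv2.INTER_CUBIC))
im=cv2.imread('pics/t7.png')
for col in (130,160,200,230,260,290):
    print(col,'up',[tuple(im[r,col][::-1]) for r in range(130,176,5)])
    print(col,'lo',[tuple(im[r,col][::-1]) for r in range(455,505,5)])
E
```

```text
130 up [(np.uint8(90), np.uint8(85), np.uint8(76)), (np.uint8(92), np.uint8(77), np.uint8(51)), (np.uint8(93), np.uint8(78), np.uint8(55)), (np.uint8(96), np.uint8(89), np.uint8(83)), (np.uint8(93), np.uint8(89), np.uint8(90)), (np.uint8(86), np.uint8(82), np.uint8(82)), (np.uint8(88), np.uint8(84), np.uint8(83)), (np.uint8(92), np.uint8(89), np.uint8(86)), (np.uint8(88), np.uint8(85), np.uint8(89)), (np.uint8(76), np.uint8(78), np.uint8(90))]
130 lo [(np.uint8(84), np.uint8(82), np.uint8(80)), (np.uint8(88), np.uint8(85), np.uint8(84)), (np.uint8(116), np.uint8(112), np.uint8(112)), (np.uint8(140), np.uint8(131), np.uint8(127)), (np.uint8(145), np.uint8(121), np.uint8(88)), (np.uint8(152), np.uint8(116), np.uint8(44)), (np.uint8(155), np.uint8(125), np.uint8(67)), (np.uint8(147), np.uint8(136), np.uint8(114)), (np.uint8(142), np.uint8(143), np.uint8(135)), (np.uint8(142), np.uint8(143), np.uint8(135))]
160 up [(np.uint8(90), np.uint8(88), np.uint8(80)), (np.uint8(94), np.uint8(83), np.uint8(61)), (np.uint8(97), np.uint8(81), np.uint8(52)), (np.uint8(96), np.uint8(86), np.uint8(69)),
[... 3676 characters left out ...]
(81), np.uint8(55)), (np.uint8(96), np.uint8(85), np.uint8(67)), (np.uint8(96), np.uint8(91), np.uint8(86)), (np.uint8(84), np.uint8(82), np.uint8(80)), (np.uint8(80), np.uint8(77), np.uint8(75)), (np.uint8(87), np.uint8(83), np.uint8(82))]
290 lo [(np.uint8(91), np.uint8(88), np.uint8(85)), (np.uint8(92), np.uint8(88), np.uint8(86)), (np.uint8(89), np.uint8(86), np.uint8(83)), (np.uint8(83), np.uint8(80), np.uint8(78)), (np.uint8(96), np.uint8(93), np.uint8(91)), (np.uint8(128), np.uint8(125), np.uint8(123)), (np.uint8(151), np.uint8(140), np.uint8(131)), (np.uint8(158), np.uint8(130), np.uint8(85)), (np.uint8(159), np.uint8(122), np.uint8(46)), (np.uint8(153), np.uint8(127), np.uint8(74))]
```

View pics/t7c.png

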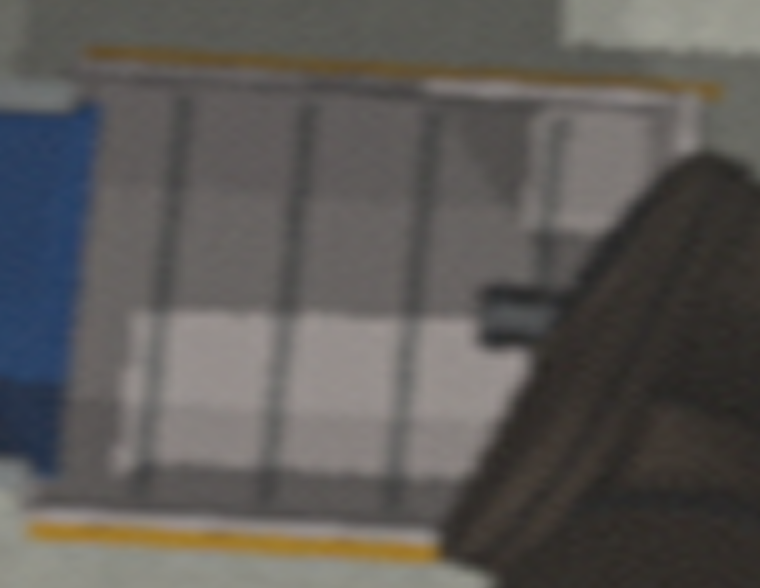

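```bash
python3 - <<'E'
from h import *
cart=np.array([.50677,.1167,-1.65774]); c,s_=np.cos(cart[2]),np.sin(cart[2])
def tocart(W): d=np.array(W[:2])-cart[:2]; return np.round([(c*d[0]+s_*d[1])*1000,(-s_*d[0]+c*d[1])*1000],1)
t=lambda x,y,z:tocart(at_z('top',x/5+260,y/5+180,z))
print('line',t(200,142,0),t(200,487,0),'rim',t(200,153,.045),t(200,474.5,.045))
print('line',t(290,151,0),t(290,495,0),'rim',t(290,161,.045),t(290,482.5,.045))
sc=lambda x,y:(x/3+180,y/3+180)
S=lambda x,y,z:tocart(at_z('side',*sc(x,y),z))
print('side lines',S(168,300,0),S(279,508,0),S(552,372,0),'corners FL',S(281,430,.06),'FR',S(546,312,.06),'RL',S(176,250,.045))
w=lambda x,y,z:tocart(w_at_z(x/1.4,y/1.4,z))
print('wrist',w(560,99,0),w(372,483,0),'rim',w(560,115,.045),'FLtop',w(397,97,.06),'block',w(397,320,.078),w(397,488,.078))
E
```

```text
line [135.1 101.2] [ 151.1 -102.9] rim [133.1  91. ] [147.5 -92.6]
line [189.1 100.3] [ 204.6 -103.3] rim [185.1  90.6] [199.1 -93. ]
side lines [ 89. -98.] [272.7 -99.2] [265.9 103.8] corners FL [263.3 -91. ] FR [261.6  94.6] RL [ 88.5 -87.4]
wrist [186.2 -99.6] [270.2 102.2] rim [202.5 -89. ] FLtop [256.6 -90.9] block [256.5 -30.2] [256.3  31.9]
```

```bash
python3 -m crank '1 0 0 0 0 0; 1 0 0 0 0 0; 1 0 0 0 0 0; 0 0 0 0 0 0'
```

```text
time: 11.6
eef_pos: [0.4838, -0.141, 0.0157]
tcp_rot: [0.736, 0.677, -0.003, 0.004]
contact_force: [-5.4, -17.5, 5.4]
opening: 0.157
```

```bash
python3 -m crank '0 0 0 0 0 0; -1 0 0 0 0 0; -2 0 0 0 0 0; 0 0 -20 0 0 0; 0 0 -50 0 0 0' 0.2
python3 -m crank '0 0 -60 0 0 0; 0 0 -60 0 0 0; 0 0 -60 0 0 0; 0 0 -40 0 0 0; 0 0 0 0 0 0'
python3 - <<'E'
from h import *
st();save('side','s8.png',crop=(180,110,440,375),scale=2.2)
save('top','t8.png',crop=(130,180,400,300),scale=2.9)
E
```

```text
time: 12.22
eef_pos: [0.4807, -0.1376, 0.0819]
tcp_rot: [0.738, 0.675, -0.001, -0.004]
contact_force: [-0.0, -0.8, 0.5]
opening: 0.599
time: 12.85
eef_pos: [0.485, -0.1398, 0.3088]
tcp_rot: [0.738, 0.675, 0.002, 0.004]
contact_force: [0.3, -0.2, -0.3]
opening: 0.6
t 12.85 pos [ 0.485  -0.1398  0.3088] rot
 [[ 0.088  0.996  0.007]
 [ 0.996 -0.088 -0.003]
 [-0.003  0.007 -1.   ]] F [ 0.29 -0.23 -0.34] op 0.6001229708179083 q [-0.482 -0.169  1.849  0.     1.454 -1.964]
```

View pics/s8.png

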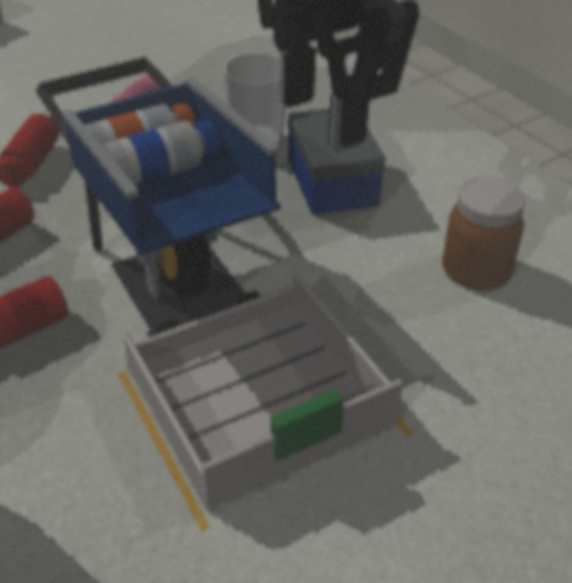

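View pics/t8.png

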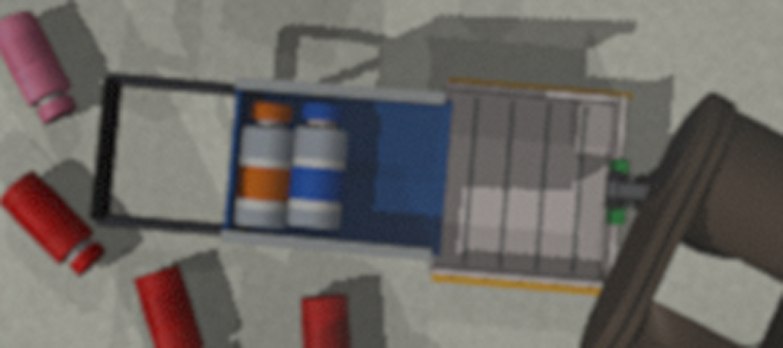

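```bash
python3 -m crank '30 0 0 0 0 0; 55 0 0 0 0 0; 55 0 0 0 0 0; 60 0 0 0 0 0; 60 0 0 0 0 0'
python3 -c "
from plan import *
rows([.526,.336,.25],tool_down(1.484))"
```

```text
time: 13.58
eef_pos: [0.5054, 0.1213, 0.3014]
tcp_rot: [0.738, 0.675, -0.002, -0.002]
contact_force: [0.6, -0.4, 0.7]
opening: 0.601
4 rows:
53.9 0.4 12.8 -0.001 0 -0.001; 53.9 0.4 12.8 -0.001 0 -0.001; 53.9 0.4 12.8 -0.001 0 -0.001; 53.9 0.5 12.8 -0.001 0 -0.001
```

```bash
python3 -m crank '54 0 0 0 0 0; 54 0 5 0 0 0; 54 0 15 0 0 0; 40 0 20 0 0 0; 13 0 10 0 0 0'
python3 -m crank '0 0 0 0 0 0; 0 0 0 0 0 0'
python3 - <<'E'
from h import *
st();save('wrist','w9.png',scale=1.4)
E
```

```text
time: 14.2
eef_pos: [0.5237, 0.3348, 0.2494]
tcp_rot: [0.737, 0.676, -0.004, -0.001]
contact_force: [1.1, -0.3, -0.4]
opening: 0.598
time: 14.45
eef_pos: [0.5263, 0.3324, 0.2547]
tcp_rot: [0.738, 0.674, -0.0, 0.0]
contact_force: [0.4, 0.9, 0.3]
opening: 0.597
t 14.45 pos [0.5263 0.3324 0.2547] rot
 [[ 0.091  0.996  0.   ]
 [ 0.996 -0.091 -0.   ]
 [-0.     0.    -1.   ]] F [0.39 0.91 0.31] op 0.5971690208874519 q [ 4.010e-01  1.330e-01  1.648e+00 -1.000e-03  1.361e+00 -1.079e+00]
```

View pics/w9.png

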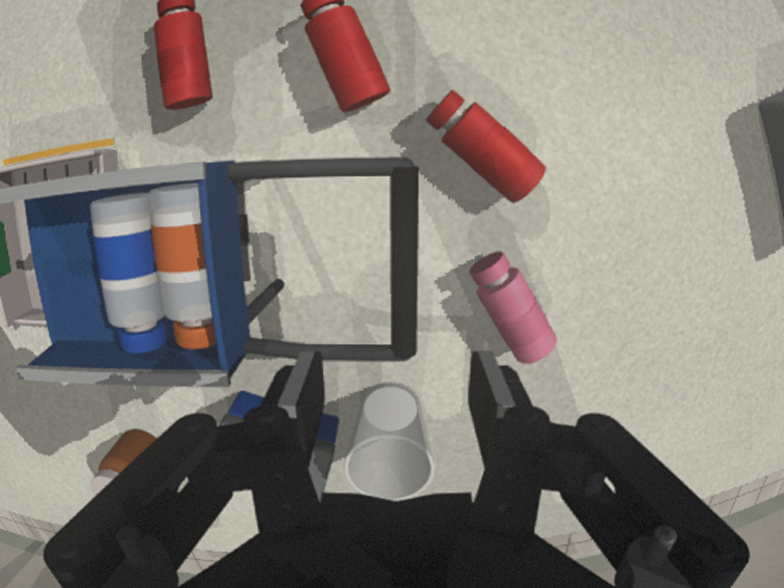

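```bash
python3 - <<'E'
from plan import *
w=lambda x,y,z:w_at_z(x/1.4,y/1.4,z)
a,b=w(405,170,.145),w(404,347,.145);m=(a+b)/2;print(a,b,np.linalg.norm(a-b),m,np.arctan2(*(a-b)[[1,0]])); 
rows([m[0],m[1],.145-.052],tool_down(1.484))
E
```

```text
[0.46772413 0.34546603 0.145     ] [0.58880891 0.33440428 0.145     ] 0.12158900698605758 [0.52826652 0.33993516 0.145     ] 3.050490141535311
3 rows:
2.6 0.3 54.1 0 0 -0.001; 2.6 0.3 54.1 0 0 -0.001; 2.6 0.3 54.1 0 0 -0.001
```

```bash
python3 -m crank '3 0.5 45 0 0 0; 3 0.5 50 0 0 0; 1 0 40 0 0 0; 0 0 20 0 0 0; 0 0 7 0 0 0' 0.2 25
python3 -m crank '0 0 0 0 0 0; 0 0 0 0 0 0'
python3 - <<'E'
from h import *
st();save('wrist','w10.png',crop=(180,60,400,330),scale=2.2);save('side','s10.png',crop=(170,40,330,180),scale=4.5)
E
```

```text
time: 15.12
eef_pos: [0.528, 0.3397, 0.0923]
tcp_rot: [0.738, 0.674, -0.0, 0.0]
contact_force: [0.5, -0.3, 0.3]
opening: 0.596
time: 15.38
eef_pos: [0.529, 0.3409, 0.0947]
tcp_rot: [0.738, 0.675, 0.002, 0.001]
contact_force: [-0.3, 0.3, 0.8]
opening: 0.602
t 15.375 pos [0.529  0.3409 0.0947] rot
 [[ 0.09   0.996  0.003]
 [ 0.996 -0.09   0.002]
 [ 0.002  0.003 -1.   ]] F [-0.31  0.28  0.75] op 0.6017600626313231 q [ 0.411  0.283  1.774  0.     1.081 -1.069]
```

View pics/w10.png

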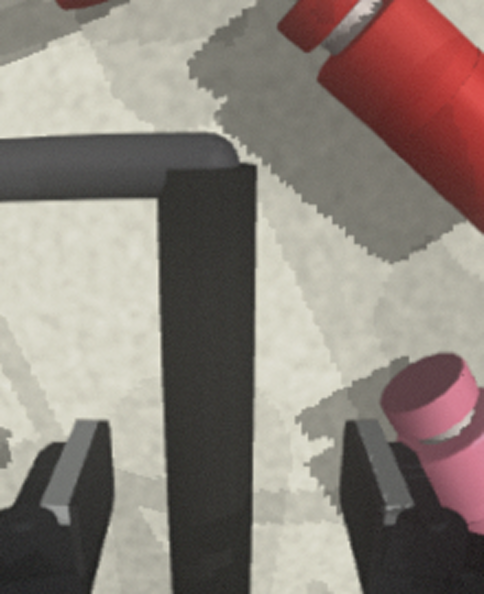

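View pics/s10.png

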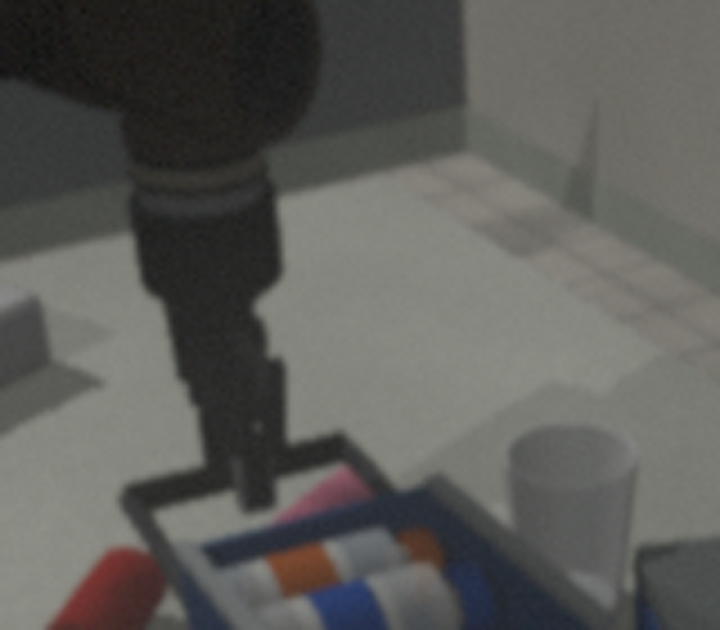

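```bash
python3 -m crank '-3 0 0 0 0 0; 0 0 0 0 0 0; 0 0 0 0 0 0; 0 0 0 0 0 0; 0 0 0 0 0 0' -1 25
python3 - <<'E'
from h import *
st();save('wrist','w11.png',crop=(180,60,400,330),scale=2.2)
E
```

```text
time: 16.1
eef_pos: [0.5274, 0.3373, 0.0928]
tcp_rot: [0.738, 0.675, -0.0, 0.0]
contact_force: [-1.7, -0.8, 3.3]
opening: 0.2
t 16.1 pos [0.5274 0.3373 0.0928] rot
 [[ 0.09   0.996  0.   ]
 [ 0.996 -0.09  -0.   ]
 [-0.     0.    -1.   ]] F [-1.7  -0.82  3.33] op 0.20015222176505615 q [ 0.407  0.281  1.781 -0.     1.08  -1.074]
```

View pics/w11.png

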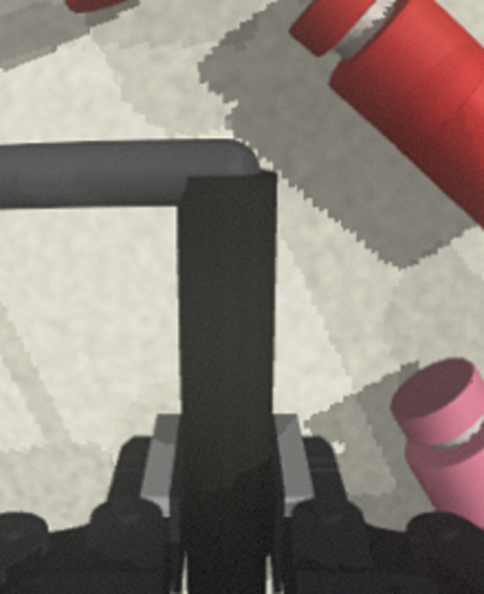

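```bash
cat > arc.py <<'E'
from h import *
def h(q): return np.array([-.22*np.cos(q)+.085*np.sin(q), .06+.22*np.sin(q)+.085*np.cos(q)])
def arc(qs):
    for a,b in zip(qs[:-1],qs[1:]):
        d=(h(b)-h(a))*1000; print(f'{b:.3f}: {-d[0]:.1f} 0 {-d[1]:.1f}')
P0=np.array([.5274,.3373,.0928]); ax=np.array([-.087,-.9962])
def qest(z=None):
    s=readout.get_state(); p=np.array(s['eef_pos']); d=p-P0; x=-.22+d[:2]@ax; zz=.145+d[2]
    ang=np.arctan2(zz-.06,-x); a0=np.arctan2(.085,.22); print('q',round(ang-a0,3),'rad err mm',round((np.hypot(x,zz-.06)-.23585)*1000,1),'lat',round((d[0]*ax[1]-d[1]*ax[0])*1000,1))
E
python3 -c "
from arc import *
arc([0,.01,.03,.055]+[.08+.025*i for i in range(26)])"
```

```text
0.010: -0.9 0 -2.2
0.030: -1.8 0 -4.4
0.055: -2.4 0 -5.4
0.080: -2.5 0 -5.3
0.105: -2.6 0 -5.3
0.130: -2.8 0 -5.2
0.155: -2.9 0 -5.1
0.180: -3.0 0 -5.1
0.205: -3.1 0 -5.0
0.230: -3.3 0 -4.9
0.255: -3.4 0 -4.8
0.280: -3.5 0 -4.7
0.305: -3.6 0 -4.7
0.330: -3.7 0 -4.6
0.355: -3.8 0 -4.5
0.380: -4.0 0 -4.4
0.405: -4.1 0 -4.3
0.430: -4.2 0 -4.2
0.455: -4.3 0 -4.1
0.480: -4.4 0 -4.0
0.505: -4.5 0 -3.8
0.530: -4.6 0 -3.7
0.555: -4.7 0 -3.6
0.580: -4.7 0 -3.5
0.605: -4.8 0 -3.4
0.630: -4.9 0 -3.3
0.655: -5.0 0 -3.1
0.680: -5.1 0 -3.0
0.705: -5.1 0 -2.9
```

```bash
python3 -m crank '-0.9 0 -2.2 0 0 0; -1.8 0 -4.4 0 0 0; -2.4 0 -5.4 0 0 0; -2.5 0 -5.3 0 0 0; -2.6 0 -5.3 0 0 0'; python3 -c "
from arc import *
qest()"
python3 -m crank '-2.8 0 -5.2 0 0 0; -2.9 0 -5.1 0 0 0; -3 0 -5.1 0 0 0; -3.1 0 -5 0 0 0; -3.3 0 -4.9 0 0 0'; python3 -c "
from arc import *
qest();st()"
```

```text
time: 16.77
eef_pos: [0.5265, 0.3275, 0.1157]
tcp_rot: [0.738, 0.675, 0.001, -0.0]
contact_force: [1.6, 2.0, -1.7]
opening: 0.205
q 0.106 rad err mm 0.4 lat 0.0
time: 17.4
eef_pos: [0.5253, 0.313, 0.1416]
tcp_rot: [0.738, 0.675, 0.001, -0.0]
contact_force: [0.6, 5.1, 1.5]
opening: 0.199
q 0.231 rad err mm 1.1 lat -0.0
t 17.4 pos [0.5253 0.313  0.1416] rot
 [[ 0.09   0.996  0.001]
 [ 0.996 -0.09   0.002]
 [ 0.002  0.001 -1.   ]] F [0.64 5.06 1.46] op 0.19945702757047862 q [ 0.371  0.196  1.787  0.002  1.157 -1.111]
```

```bash
python3 -m crank '-3.5 0 -4.7 0 0 0; -3.6 0 -4.7 0 0 0; -3.6 0 -4.7 0 0 0; -3.7 0 -4.6 0 0 0; -3.8 0 -4.5 0 0 0'; python3 - <<'E'
from arc import *
qest();save('side','s12.png',crop=(170,80,400,370),scale=2)
E
```

```text
time: 18.02
eef_pos: [0.5238, 0.2955, 0.1656]
tcp_rot: [0.738, 0.675, 0.002, -0.001]
contact_force: [-0.7, 6.2, 4.2]
opening: 0.199
q 0.357 rad err mm 2.0 lat -0.0
```

View pics/s12.png

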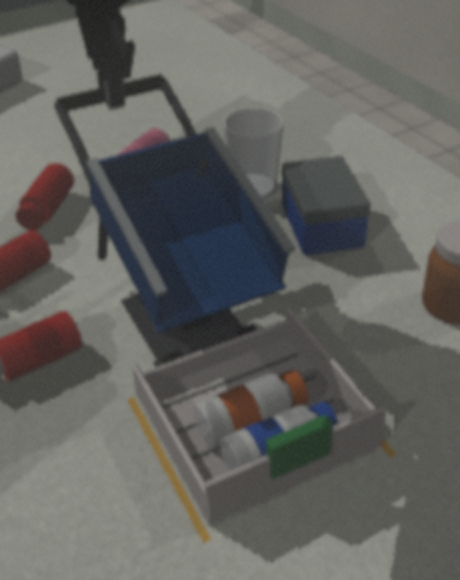

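```bash
python3 -m crank '-4 0 -4.4 0 0 0; -4.1 0 -4.3 0 0 0; -4.2 0 -4.2 0 0 0; -4.3 0 -4.1 0 0 0; -4.4 0 -4 0 0 0'; python3 -c "
from arc import *
qest()"
python3 -m crank '-4.5 0 -3.8 0 0 0; -4.6 0 -3.7 0 0 0; -4.7 0 -3.6 0 0 0; -4.7 0 -3.5 0 0 0; -4.8 0 -3.4 0 0 0'; python3 -c "
from arc import *
qest()
arc([.605,.62,.635,.65,.66,.67,.68,.69,.70,.71])"
```

```text
time: 18.7
eef_pos: [0.522, 0.2751, 0.1874]
tcp_rot: [0.738, 0.675, 0.003, -0.001]
contact_force: [-1.6, 7.5, 7.0]
opening: 0.202
q 0.482 rad err mm 3.1 lat 0.0
time: 19.32
eef_pos: [0.5198, 0.2511, 0.2053]
tcp_rot: [0.738, 0.675, 0.002, -0.0]
contact_force: [-1.3, 5.5, 6.9]
opening: 0.199
q 0.608 rad err mm 2.5 lat 0.0
0.620: -2.9 0 -2.0
0.635: -3.0 0 -1.9
0.650: -3.0 0 -1.9
0.660: -2.0 0 -1.2
0.670: -2.0 0 -1.2
0.680: -2.0 0 -1.2
0.690: -2.1 0 -1.2
0.700: -2.1 0 -1.1
0.710: -2.1 0 -1.1
```

```bash
python3 -m crank '-2.9 0 -1.7 0 0 0; -3 0 -1.6 0 0 0; -3 0 -1.6 0 0 0; -2 0 -1 0 0 0; -2 0 -1 0 0 0'; python3 -c "
from arc import *
qest()"
python3 -m crank '-2 0 -1.1 0 0 0; -2 0 -1.1 0 0 0; -2 0 -1 0 0 0; 0 0 0 0 0 0'; python3 -c "
from arc import *
qest(); save('side','s13.png',crop=(170,40,440,370),scale=1.8)"
```

```text
time: 19.95
eef_pos: [0.5187, 0.2385, 0.2129]
tcp_rot: [0.738, 0.675, 0.002, -0.0]
contact_force: [-1.6, 6.1, 8.3]
opening: 0.202
q 0.67 rad err mm 2.1 lat 0.0
time: 20.45
eef_pos: [0.5182, 0.2322, 0.2162]
tcp_rot: [0.738, 0.675, 0.002, -0.0]
contact_force: [-2.4, 4.6, 9.1]
opening: 0.198
q 0.7 rad err mm 1.9 lat 0.1
```

View pics/s13.png

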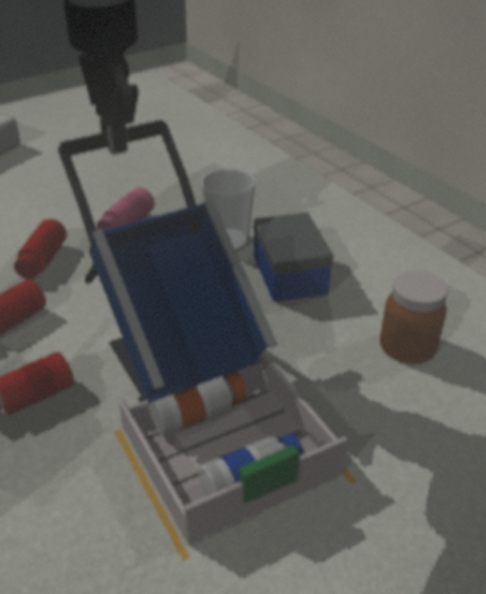

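```bash
python3 -m crank '-1.5 0 -0.5 0 0 0; -1.5 0 -0.5 0 0 0; 0 0 0 0 0 0'; python3 -c "
from arc import *
qest()"
```

```text
time: 20.88
eef_pos: [0.5181, 0.2315, 0.2166]
tcp_rot: [0.738, 0.675, 0.004, -0.002]
contact_force: [1.6, 11.1, 5.3]
opening: 0.201
q 0.703 rad err mm 2.0 lat 0.0
```

```bash
python3 -m crank '1 0 0 0 0 0; 1 0 0 0 0 0; 1 0 0 0 0 0; 0 0 0 0 0 0; 0 0 -10 0 0 0' 0.2
python3 -m crank '0 0 -30 0 0 0; 0 0 -40 0 0 0; 0 0 -20 0 0 0; 0 0 0 0 0 0; 0 0 0 0 0 0'
python3 -c "
from arc import *
st();save('side','s14.png',crop=(170,40,440,370),scale=1.8);save('top','t14.png',crop=(130,180,400,300),scale=2.9)"
```

```text
time: 21.5
eef_pos: [0.5171, 0.2307, 0.2227]
tcp_rot: [0.738, 0.675, -0.001, -0.001]
contact_force: [-0.4, 0.3, -0.4]
opening: 0.599
time: 22.12
eef_pos: [0.5171, 0.2309, 0.3118]
tcp_rot: [0.738, 0.675, -0.001, -0.001]
contact_force: [-1.3, 0.3, 0.5]
opening: 0.599
t 22.125 pos [0.5171 0.2309 0.3118] rot
 [[ 0.09   0.996 -0.003]
 [ 0.996 -0.09  -0.001]
 [-0.001 -0.003 -1.   ]] F [-1.33  0.33  0.47] op 0.5985189699841301 q [ 0.241 -0.019  1.705 -0.     1.459 -1.24 ]
```

View pics/s14.png

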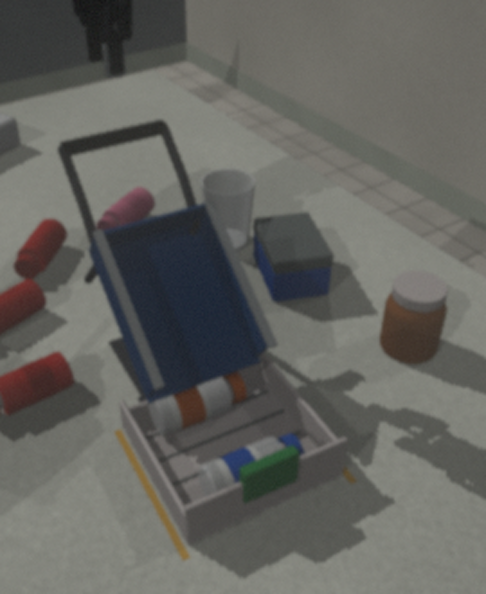

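View pics/t14.png

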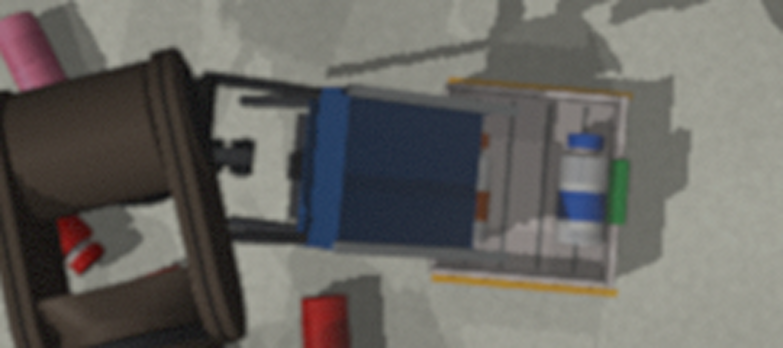

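```bash
for i in 1 2 3 4; do python3 -m crank '0 0 0 0 0 0; 0 0 0 0 0 0; 0 0 0 0 0 0; 0 0 0 0 0 0; 0 0 0 0 0 0' | head -1; done
python3 -c "
from arc import *
st();save('wrist','w15.png',scale=1.4)"
```

```text
time: 22.85
time: 23.48
time: 24.1
time: 24.72
t 24.725 pos [0.5178 0.2312 0.3136] rot
 [[ 0.09   0.996 -0.   ]
 [ 0.996 -0.09  -0.   ]
 [-0.    -0.    -1.   ]] F [-0.31  0.29 -0.04] op 0.5962409720764694 q [ 0.241 -0.019  1.702 -0.     1.459 -1.24 ]
```

View pics/w15.png

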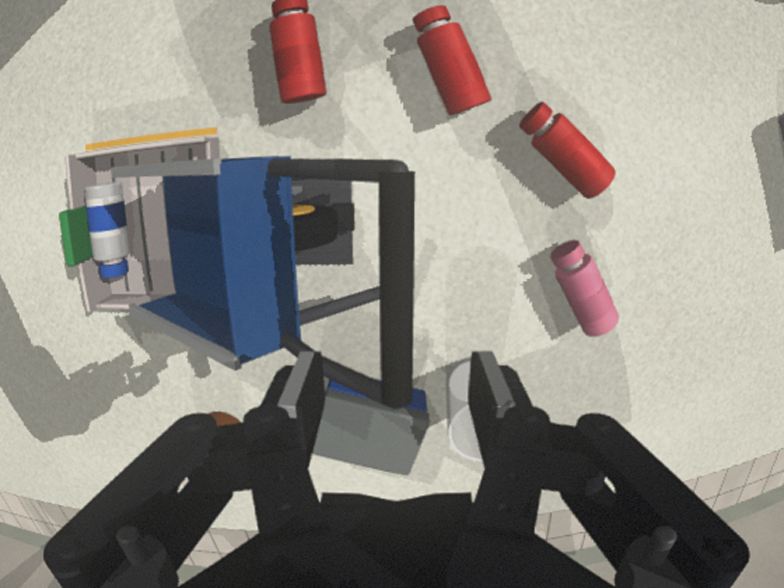

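```bash
python3 -m crank '0 0 30 0 0 0; 0 0 35 0 0 0; 0 0 22 0 0 0; 0 0 9 0 0 0; 0 0 0 0 0 0'
python3 -m crank '0 0 0 0 0 0; 0 0 0 0 0 0; 0 0 0 0 0 0; 0 0 0 0 0 0; 0 0 0 0 0 0' -1 25
python3 -c "
from arc import *
qest();st();save('wrist','w16.png',crop=(180,60,400,330),scale=2.2)
arc([.70,.695,.685,.67,.65]+[.625-.025*i for i in range(24)]+[.035,.02,.01,0])"
```

```text
time: 25.4
eef_pos: [0.5177, 0.2311, 0.2175]
tcp_rot: [0.738, 0.675, -0.0, -0.0]
contact_force: [0.3, -0.8, 0.2]
opening: 0.6
time: 26.02
eef_pos: [0.5185, 0.2316, 0.2189]
tcp_rot: [0.738, 0.675, 0.001, 0.0]
contact_force: [0.6, 2.0, 5.2]
opening: 0.197
q 0.707 rad err mm 4.1 lat -0.4
t 26.025 pos [0.5185 0.2316 0.2189] rot
 [[ 0.09   0.996  0.003]
 [ 0.996 -0.09   0.001]
 [ 0.001  0.002 -1.   ]] F [0.56 2.04 5.16] op 0.19736607341361778 q [ 2.410e-01  3.100e-02  1.821e+00  1.000e-03  1.286e+00 -1.240e+00]
0.695: 1.0 0 0.6
0.685: 2.1 0 1.2
0.670: 3.1 0 1.8
0.650: 4.0 0 2.4
0.625: 5.0 0 3.2
0.600: 4.9 0 3.3
0.575: 4.8 0 3.4
0.550: 4.7 0 3.5
0.525: 4.6 0 3.6
0.500: 4.5 0 3.8
0.475: 4.5 0 3.9
0.450: 4.4 0 4.0
0.425: 4.3 0 4.1
0.400: 4.2 0 4.2
0.375: 4.0 0 4.3
0.350: 3.9 0 4.4
0.325: 3.8 0 4.5
0.300: 3.7 0 4.6
0.275: 3.6 0 4.7
0.250: 3.5 0 4.8
0.225: 3.4 0 4.8
0.200: 3.2 0 4.9
0.175: 3.1 0 5.0
0.150: 3.0 0 5.1
0.125: 2.9 0 5.2
0.100: 2.7 0 5.2
0.075: 2.6 0 5.3
0.050: 2.5 0 5.4
0.035: 1.4 0 3.2
0.020: 1.4 0 3.3
0.010: 0.9 0 2.2
0.000: 0.9 0 2.2
```

View pics/w16.png

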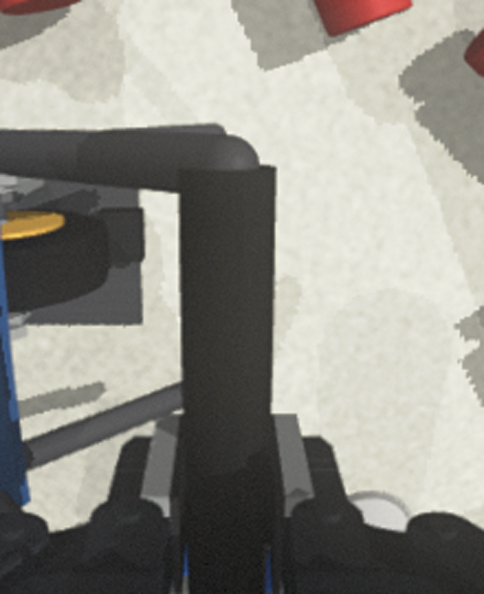

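Bar is pinched again between the pads (columns 180–275, opening 0.197). Lowering slowly.

```bash
python3 -m crank '1 0 0.8 0 0 0; 2.1 0 1.4 0 0 0; 3.1 0 2 0 0 0; 4 0 2.5 0 0 0; 5 0 3.3 0 0 0'; python3 -m crank '4.9 0 3.4 0 0 0; 4.8 0 3.5 0 0 0; 4.7 0 3.5 0 0 0; 4.6 0 3.6 0 0 0; 4.5 0 3.8 0 0 0'
python3 -c "
from arc import *
qest()"
```

```text
time: 26.7
eef_pos: [0.5199, 0.2469, 0.2092]
tcp_rot: [0.738, 0.675, 0.001, 0.001]
contact_force: [-0.2, 2.2, 6.5]
opening: 0.2
time: 27.32
eef_pos: [0.522, 0.2703, 0.1906]
tcp_rot: [0.738, 0.675, 0.001, 0.0]
contact_force: [0.8, 1.5, 4.5]
opening: 0.196
q 0.506 rad err mm 2.4 lat -0.5
```

```bash
python3 -m crank '4.5 0 3.9 0 0 0; 4.4 0 4 0 0 0; 4.3 0 4.1 0 0 0; 4.2 0 4.2 0 0 0; 4 0 4.3 0 0 0'; python3 -c "
from arc import *
qest()"
```

```text
time: 27.95
eef_pos: [0.5238, 0.2912, 0.1691]
tcp_rot: [0.738, 0.675, 0.001, 0.0]
contact_force: [4.5, 2.2, 4.0]
opening: 0.199
q 0.38 rad err mm 1.3 lat -0.4
```

```bash
python3 -m crank '3.9 0 4.4 0 0 0; 3.8 0 4.5 0 0 0; 3.7 0 4.6 0 0 0; 3.6 0 4.7 0 0 0; 3.5 0 4.8 0 0 0'; python3 -m crank '3.4 0 4.8 0 0 0; 3.2 0 4.9 0 0 0; 3.1 0 5 0 0 0; 3 0 5.1 0 0 0; 2.9 0 5.2 0 0 0'; python3 -c "
from arc import *
qest()
arc([.13,.11,.09,.07,.055,.04,.03,.02,.01,0,-.01])"
```

```text
time: 28.58
eef_pos: [0.5254, 0.3092, 0.1458]
tcp_rot: [0.738, 0.675, 0.0, 0.001]
contact_force: [5.2, 1.3, 1.9]
opening: 0.198
time: 29.2
eef_pos: [0.5267, 0.3244, 0.1204]
tcp_rot: [0.738, 0.675, -0.0, 0.001]
contact_force: [5.9, 1.1, 1.5]
opening: 0.198
q 0.129 rad err mm -0.1 lat -0.4
0.110: 2.2 0 4.2
0.090: 2.1 0 4.2
0.070: 2.0 0 4.3
0.055: 1.5 0 3.2
0.040: 1.4 0 3.2
0.030: 0.9 0 2.2
0.020: 0.9 0 2.2
0.010: 0.9 0 2.2
0.000: 0.9 0 2.2
-0.010: 0.8 0 2.2
```

```bash
python3 -m crank '2.2 0 4.2 0 0 0; 2.1 0 4.2 0 0 0; 2 0 4.3 0 0 0; 1.5 0 3.2 0 0 0; 1.4 0 3.2 0 0 0'; python3 -m crank '0.9 0 2.2 0 0 0; 0.9 0 2.2 0 0 0; 0.8 0 1.8 0 0 0; 0.6 0 1.4 0 0 0; 0 0 0 0 0 0'; python3 -c "
from arc import *
qest();st()"
```

```text
time: 29.82
eef_pos: [0.5275, 0.3334, 0.1012]
tcp_rot: [0.738, 0.675, -0.0, 0.001]
contact_force: [4.7, 0.6, 2.0]
opening: 0.198
time: 30.45
eef_pos: [0.5278, 0.3364, 0.0935]
tcp_rot: [0.738, 0.675, -0.0, 0.001]
contact_force: [6.5, -0.2, 2.0]
opening: 0.2
q 0.004 rad err mm -0.5 lat -0.5
t 30.45 pos [0.5278 0.3364 0.0935] rot
 [[ 0.09   0.996  0.001]
 [ 0.996 -0.09  -0.002]
 [-0.002  0.001 -1.   ]] F [ 6.49 -0.22  2.02] op 0.20033553297073517 q [ 0.406  0.28   1.781 -0.002  1.081 -1.074]
```

```bash
python3 -m crank '0.4 0 1 0 0 0; 0.4 0 1 0 0 0; 0 0 0 0 0 0'; python3 -m crank '0.3 0 1 0 0 0; 0.3 0 1 0 0 0; 0 0 0 0 0 0'; python3 -c "
from arc import *
qest()
save('side','s17.png',crop=(170,90,330,290),scale=2.9)"
```

```text
time: 30.82
eef_pos: [0.5279, 0.3372, 0.0916]
tcp_rot: [0.738, 0.675, -0.0, 0.001]
contact_force: [6.4, 1.1, 0.3]
opening: 0.201
time: 31.2
eef_pos: [0.5278, 0.3371, 0.0915]
tcp_rot: [0.738, 0.675, -0.001, 0.001]
contact_force: [2.1, -3.1, 8.7]
opening: 0.201
q -0.005 rad err mm -0.6 lat -0.5
```

View pics/s17.png

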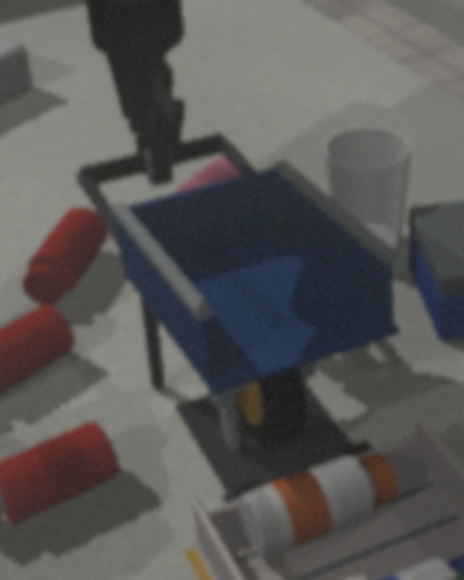

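```bash
python3 -m crank '0 0 -1.5 0 0 0; 0 0 0 0 0 0; 0 0 0 0 0 0; 0 0 0 0 0 0; 0 0 -10 0 0 0' 0.2
python3 -m crank '0 0 -40 0 0 0; 0 0 -50 0 0 0; 0 0 -50 0 0 0; 0 0 -40 0 0 0; 0 0 0 0 0 0'
python3 -c "
from plan import *
st();rows([.36,.5,.29])"
```

```text
time: 31.88
eef_pos: [0.5265, 0.3384, 0.1012]
tcp_rot: [0.738, 0.675, -0.001, -0.0]
contact_force: [-1.3, -0.2, 0.6]
opening: 0.602
time: 32.5
eef_pos: [0.5295, 0.3397, 0.2886]
tcp_rot: [0.738, 0.675, 0.005, 0.002]
contact_force: [0.9, -0.6, 0.2]
opening: 0.603
t 32.5 pos [0.5295 0.3397 0.2886] rot
 [[ 0.09   0.996  0.01 ]
 [ 0.996 -0.09   0.004]
 [ 0.005  0.009 -1.   ]] F [ 0.92 -0.64  0.16] op 0.6031707651854563 q [ 0.409  0.124  1.597  0.     1.41  -1.072]
4 rows:
36.1 -45.8 -0.6 0 0 0; 36.1 -45.8 -0.6 0 0 0; 36.1 -45.8 -0.6 0 0 0; 36.1 -45.8 -0.6 0 0 0
```

```bash
python3 -m crank '25 -25 0 0 0 0; 36 -45 0 0 0 0; 36 -45 0 0 0 0; 30 -35 0 0 0 0; 0 0 0 0 0 0'
python3 - <<'E'
from h import *
st();save('side','s18.png',crop=(120,90,440,370),scale=2.1);save('top','t18.png',crop=(120,110,400,310),scale=2.8)
E
```

```text
time: 33.12
eef_pos: [0.3865, 0.4802, 0.2807]
tcp_rot: [0.737, 0.676, -0.001, -0.0]
contact_force: [0.8, -0.5, -0.3]
opening: 0.6
t 33.125 pos [0.3865 0.4802 0.2807] rot
 [[ 0.085  0.996 -0.002]
 [ 0.996 -0.085 -0.001]
 [-0.001 -0.002 -1.   ]] F [ 0.83 -0.48 -0.3 ] op 0.599759356477878 q [ 7.280e-01  1.070e-01  1.629e+00  1.000e-03  1.407e+00 -7.570e-01]
```

View pics/s18.png

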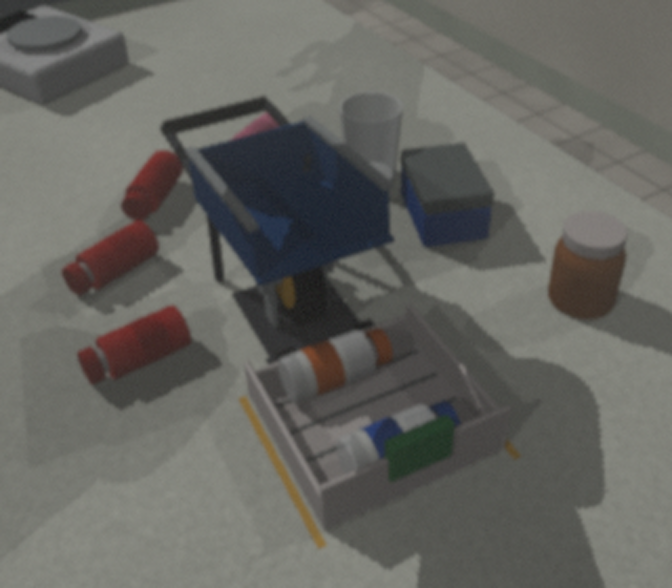

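View pics/t18.png

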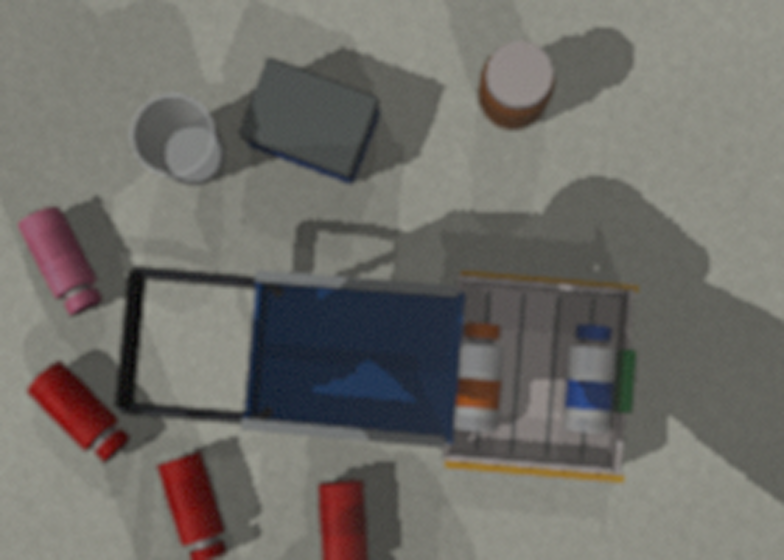

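```bash
python3 - <<'E'
from h import *
im=optics.read_camera('top'); cv2.imwrite('pics/t19.png',cv2.resize(im[195:290,270:360],None,fx=6.3,fy=6.3,interpolation=cv2.INTER_CUBIC)[:,:,::-1])
im=optics.read_camera('side'); cv2.imwrite('pics/s19.png',cv2.resize(im[225:360,220:380],None,fx=4.4,fy=4.4,interpolation=cv2.INTER_CUBIC)[:,:,::-1])
a=cv2.imread('pics/top0.png')[:,:,::-1].astype(int); 
b=optics.read_camera('top').astype(int)
d=np.abs(a-b).sum(2)
for n,(x0,y0,x1,y1) in dict(beaker=(165,140,202,178),tip=(205,128,258,176),jar=(288,122,320,158),reds=(120,180,165,275)).items(): print(n,d[y0:y1,x0:x1].mean().round(1))
E
```

```text
beaker 5.8
tip 3.8
jar 3.6
reds 8.2
```

View pics/t19.png

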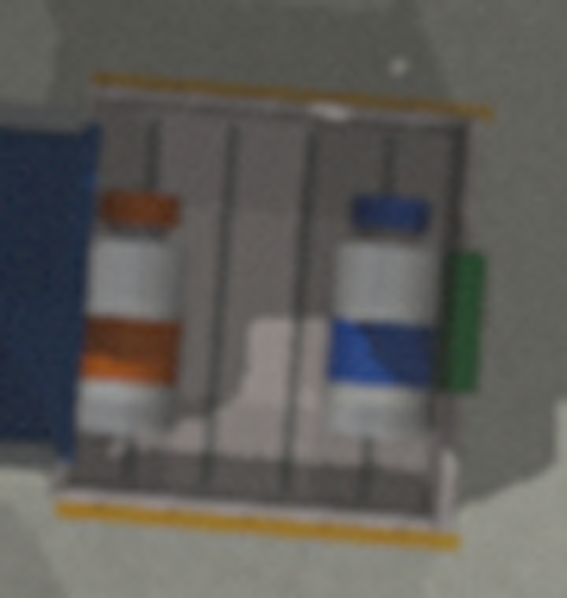

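View pics/s19.png

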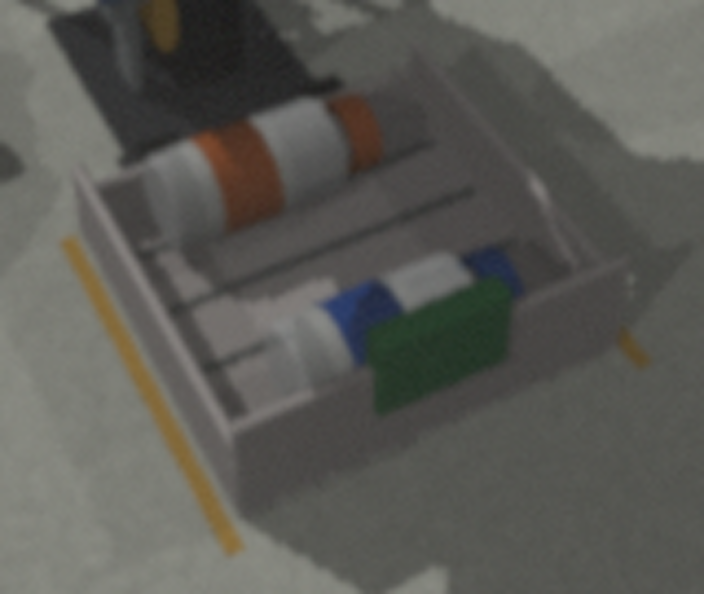

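```bash
python3 - <<'E'
from h import *
cart=np.array([.50677,.1167,-1.65774]); c,s_=np.cos(cart[2]),np.sin(cart[2])
def tocart(W): d=np.array(W[:2])-cart[:2]; return np.round([(c*d[0]+s_*d[1])*1000,(-s_*d[0]+c*d[1])*1000],1)
S=lambda x,y,z:tocart(at_z('side',x/4.4+220,y/4.4+225,z))
print('side lines',S(67,243,0),S(236,552,0),S(645,362,0),'FL',S(235,432,.06),'FR',S(630,262,.06),'RL',S(80,172,.045),'base FL',S(241,512,0),'grip corners',S(371,362,.078),S(508,288,.078))
t=lambda x,y,z:tocart(at_z('top',x/6.3+270,y/6.3+195,z))
print('top lines',t(95,79,0),t(490,112,0),t(60,510,0),t(458,543,0),'rims',t(150,101,.045),t(400,117,.045),t(100,496,.045),t(400,519,.045),'grip',t(470,252,.078),t(460,390,.078))
E
```

```text
side lines [ 88.8 -99.7] [275.3 -99.2] [274.8 103.6] FL [262.8 -91.3] FR [263.7  95.8] RL [ 90.1 -89.1] base FL [259.6 -89.3] grip corners [270.2 -34.8] [263.8  32.9]
top lines [ 90.5 100.2] [278.3  99.8] [  90.4 -103.6] [ 277.9 -103.8] rims [115.4  88.3] [230.   90.3] [107.  -92.6] [243.4 -91.9] grip [261.   30.3] [261. -31.]
```

```bash
python3 -m crank '0 0 0 0 0 0; 0 0 0 0 0 0'; python3 -c "
from plant import ctrl
print(ctrl.sign_off())"
```

```text
time: 33.62
eef_pos: [0.3901, 0.4782, 0.2821]
tcp_rot: [0.739, 0.674, -0.0, -0.0]
contact_force: [0.4, -0.1, 0.2]
opening: 0.601
the job is handed in; nothing more can be done
None
```

The job is done and handed in at 33.6 s of the 72 s allowed; the sign-off reported no verdict.

- **Tray:** I pinched the tray by its green grip, squared it up and pushed it against the bumpers until the force rose to about 18 N.
- **Tipping:** I lifted the cart's handle slowly along its arc to the front stop. Both bottles had already rolled into the tray by about half way.
- **Drip and lowering:** I let go and the cart stood tipped by itself for about 4 s. Then I took hold again, lowered it slowly onto its legs, let go and moved the arm clear.

**Last checks:**
- The tray's front is 263 mm from the axle, as it should be. It is centred between the lines to about 1 mm and square to within about 1°, the limit of what the pictures can show.
- Both bottles lie in the tray and the cart stands parked with an empty hopper.
- The beaker, tip box and jar look unmoved between the first and last top-camera pictures. The red and pink look-alike bottles were left alone.

**What failed or disagreed:** My first grasp closed on nothing just above the grip, without touching it. The real fingertips turned out to be about 40 mm behind the tool point described, so I used that offset for every later grasp. The small yaw readings from the top and side cameras differed by up to about 1°, with opposite signs.

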